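Strip a laser-welding fixture stack and store its parts

TASK

The weld job is finished: take the stack of fixture parts on the round black platen apart from the top down, one part at a time, and set each down upright in its own storage place: first the stemmed plug in the round dish, then the collar over the pin of the stand, then the hexagonal block in the hexagonal tray, last the rectangular plate in the rectangular tray, each lying flat on the bottom inside the rim. Never tip a part over, and leave the loose pale plastic ring beside the work where it is.

Things in the scene. Friction and masses are not known exactly. Their poses are not given: they have to be found in the camera images.
- plug: Aluminium centring plug, top of the stack, 100 g: a round foot 32 mm in diameter and 12 mm high, with a round stem 18 mm in diameter standing centrally on it, 36 mm high in all. Origin: centre of the underside. Its z axis points up when upright. It stands loose on the collar; grip it by the stem.
- collar: Plain steel ring, second from the top, 120 g: 42 mm outside diameter, 26 mm bore, 18 mm high. Origin: on its axis at the underside. Its z axis points up when upright. Loose on the hexagonal block.
- hexblock: Dark steel hexagonal block, third from the top, 380 g: 50 mm across flats (57.7 mm across corners), 24 mm high. Origin: centre of the underside. Its y axis is normal to a pair of flats, its x axis points to a corner. Its z axis points up when upright. Loose on the plate.
- plate: Aluminium rectangular riser plate, bottom of the stack, 300 g: 80 mm along its x axis, 58 mm along its y axis, 24 mm high. Origin: centre of the underside. Its z axis points up when upright. Four dark dots near its top's corners. Loose on the black platen, centred on it to 2 mm.
- dish: Round grey dish fixed to the bench, 58 mm outside and 50 mm inside diameter, rim 10 mm high, inner floor 4 mm above the bench. The place of the plug. Origin: centre of the underside, on the bench.
- spigot: Storage stand fixed to the bench: a round grey foot 60 mm in diameter and 6 mm high with a steel pin 10 mm in diameter standing in its centre, pin top 34 mm above the bench. The place of the collar. Origin: centre of the underside, on the bench.
- hex_tray: Hexagonal grey tray fixed to the bench, inside 66 mm across flats, walls 4 mm thick, rim 10 mm high, inner floor 4 mm above the bench. The place of the hexagonal block. Origin: centre of the underside, on the bench. Its y axis is normal to a pair of walls, its x axis points to a corner.
- plate_tray: Rectangular grey tray fixed to the bench, inside 96 mm along its x axis and 74 mm along its y axis, walls 4 mm thick, rim 10 mm high, inner floor 4 mm above the bench. The place of the rectangular plate. Origin: centre of the underside, on the bench.
- platen: Fixed round black platen on the bench under the stack, 116 mm in diameter, its top 14 mm above the bench. Origin: centre of the underside, on the bench.
- lens_ring: Pale translucent plastic ring, loose on the bench beside the work, 80 mm outside and 60 mm inside diameter, 18 mm high. Bystander. Origin: on its axis at the underside.

How it is judged:
By the outcome, as a careful person would: the job done as asked, in the order asked, and still so for the second after the job is handed in, with the robot touching nothing.
It also fails if it takes over 141 s, if anything falls off the work surface, if the arm or the gripper's body presses on something with over 40 N, if the wrist force passes 120 N, or if a joint passes its speed limit or range.

ROBOT

A 7-joint arm with a two-finger parallel gripper is mounted at the origin on the work surface. World frame = base frame: x ahead of the robot, y to its left, z up, the work surface at z = 0. Lengths are in m, angles in degrees, forces in N, time in s.
With the tool pointing down it reaches from about 0.4 to 0.85 m from the base axis. Payload 6.9 kg.
Tool frame: the origin (TCP) lies between the finger pads; the fingertips stand 19 mm ahead of it and the grasp point (between the pads) is the TCP (bot.finger_overhang is the distance from the TCP to the fingertips, in m); z points along the fingers, y is the line along which they close (so a half turn about z gives the same grasp; the last joint's range is limited). The gripper opens to 85 mm and grips with 20 to 120 N. Pads are 22 mm wide; open, the fingers measure 114 mm over their backs; the gripper's body (76 mm by 85 mm) begins 54 mm behind the grasp point. The pads swing forward as they close: fully open they stand 13 mm farther back than shut.
Start: joints at [-64.257, 29.078, -13.613, 85.955, 7.202, 65.827, -8.869], TCP at [0.211, 0.588, 0.25] pointing down, gripper open.
Joint ranges: [-176.47, 176.47], [-13.61, 117.27], [-81.72, 77.17], [0.22, 143.17], [-87.28, 267.28], [10, 112.55], [-165.47, 165.47]. Speed limits (degrees/s): [136.94, 136.94, 180, 180, 180, 180, 180].

INTERFACE

Orientations are given as [roll, pitch, yaw] about the fixed x, y, z axes, in that order (R = Rz(yaw) Ry(pitch) Rx(roll)).
In Python, from station import sense, cams, hand_in, bot gives the robot as it stands. The module is installed in compiled form; this text tells all that it offers.
- The arm moves only by the tool send_rows, never from a script. Its argument "plan" is a list of rows, each a list of 3 entries, a list of its own where there are three numbers: the shift along the tool's x, y, z normalised to -1 to 1, where 1 is 0.02 m, then the turn about the tool's z normalised to -1 to 1, where 1 is 0.12 rad, then the closure, from 0 (fully open) to 1 (shut). In form: [[[x, y, z], spin, claw], ...]. A call has 1 to 12 rows; each row shifts and turns the commanded pose from where the row before left it, along the tool's axes as they then stand; what a row does not reach is not made up. A row lasts 1/10 s, in which the tool goes at most 50 mm and 8.59 degrees, less where a joint would pass 70% of its speed; a pose out of reach is approached as far as the arm can. A call with a number of a shift or a turn outside -1 to 1 is refused whole. A call with a gripper value outside its range is refused whole. The fingers move at their own pace and stop on an object; "newtons" is the grip in N (left out, the last holds). Time passes only in rows, so rows that do not move let the fingers close. It gives the time, the measured TCP pose, the force, the opening and the grip force at its end, in the units of the state.
- sense(): the state, without advancing time (a new reading comes with each control period).
- cams.read_camera(name): name is "scene" or "top" or "wrist"; returns the picture (480x640x3 uint8, red, green, blue); there is no depth.
- cams.camera_info(name): a dict with "fx", "fy", "cx", "cy" (pixels), "rvec" (rotation vector, rad) and "tvec" (3), from world to camera coordinates, as OpenCV has them; the wrist camera has in their place "T_tool_cam" (4x4, takes a point from camera to tool coordinates, whose origin is the TCP and whose axes are the flange's). Camera axes: x right, y down, z forward; pixel columns grow to the right and rows downward; lengths in m; the calibration is good to about 2 mm. A picture is of the moment at which its call begins: read the wrist's pose just before it. camera_info takes no time and is no camera call.
- hand_in(): hands the job in; it is judged then, once.
Trained networks look in the newest picture that a camera, given by its name, has taken for a name from the list of things; names that differ only in an ending like _2 or _b are one class to them, and where a whole thing is asked for, a point or a joint stands for the part that bears it (a point fixed in the world has none). Each returns a list of dicts, best first, with "confidence" (0 to 1); they miss things now and then, are a little off and sometimes report something else, mostly with a low value. They report only what shows in the picture. A call takes as long as a camera call.
- cams.masks_of(camera, name): "region" (480x640 bool, what is visible of it) and "bbox" ([left, top, width, height] in pixels, round what is visible of it).
The state is a dict: "time": time; "q": joint angles; "joint_vel": joint speeds; "joint_torque": joint torques, N m; "eef_pos": TCP position; "tool_rot": TCP orientation; "force": force on the tool from outside, world axes, zero at the start; "wrist_torque": the same for the moment, N m; "finger_gap": finger opening in m; "gripper_force": force on a finger pad.
Only numpy, scipy, OpenCV 4.12 (cv2) and the standard library are available. Lean on these libraries where they do the work, as an engineer would, in place of code of your own. Each camera call takes 0.05 s, during which the arm holds its last target. There are 200 camera calls.

## Working session

There is one attempt and no reset: what is moved stays moved. The work goes in short steps, Python scripts to look and compute and a tool call to move; the robot and the scene stay as the last step left them, time stands still between calls to the robot, and variables do not carry over. Pictures are saved under pics/ and viewed, at most 14 in all, crops included, and the job is handed in when it is done.

Besides the shell and the picture viewer there is one more tool, called after "Request:" as name(argument=value, ...), one argument or row to a line, values as JSON. send_rows: Moves the arm, as the interface text tells. Its arguments: {"type":"object","properties":{"plan":{"type":"array","items":{"type":"array"}},"newtons":{"type":"number"}},"required":["plan"]}

```bash
mkdir -p pics
cat > h.py <<'E'
import numpy as np, cv2
from scipy.spatial.transform import Rotation as R
from station import sense, cams, hand_in, bot
def cam(name):
    """K, Rcw, tcw (world->cam)"""
    i=cams.camera_info(name); K=np.array([[i['fx'],0,i['cx']],[0,i['fy'],i['cy']],[0,0,1.]])
    if 'rvec' in i:
        return K, cv2.Rodrigues(np.array(i['rvec'],float))[0], np.array(i['tvec'],float).ravel()
    s=sense(); T=np.eye(4); T[:3,:3]=R.from_euler('xyz',s['tool_rot'],degrees=True).as_matrix(); T[:3,3]=s['eef_pos']
    W=np.linalg.inv(T@np.array(i['T_tool_cam'])); return K,W[:3,:3],W[:3,3]
def ray(c,uv):
    K,Rm,t=c; d=Rm.T@np.linalg.inv(K)@np.array([uv[0],uv[1],1.]); return -Rm.T@t, d/np.linalg.norm(d)
def onz(c,uv,z):
    o,d=ray(c,uv); return o+d*(z-o[2])/d[2]
def tri(c1,u1,c2,u2):
    o1,d1=ray(c1,u1);o2,d2=ray(c2,u2)
    A=np.stack([d1,-d2],1); s=np.linalg.lstsq(A,o2-o1,rcond=None)[0]
    a,b=o1+d1*s[0],o2+d2*s[1]; return (a+b)/2, np.linalg.norm(a-b)
def proj(c,p):
    K,Rm,t=c; q=K@(Rm@np.asarray(p,float)+t); return q[:2]/q[2]
NAMES=['plug','collar','hexblock','plate','dish','spigot','hex_tray','plate_tray','platen','lens_ring']
E
python3 - <<'E'
from h import *
print(sense(), bot.finger_overhang)
for n in ['top','scene']:
    im=cams.read_camera(n); cv2.imwrite(f'pics/{n}0.png',im[:,:,::-1]); c=cam(n)
    print(n,'centre',-c[1].T@c[2],'fwd',c[1][2], 'f',c[0][0,0])
    for k in NAMES:
        for m in cams.masks_of(n,k)[:2]:
            ys,xs=np.nonzero(m['region']); uv=(xs.mean(),ys.mean())
            print(n,k,round(m['confidence'],2),m['bbox'],len(xs),np.round(uv,1),np.round(onz(c,uv,0.02)[:2],3))
E
```

```text
{'time': 0.0, 'q': array([-64.25687398,  29.12586182, -13.6096456 ,  86.01038646,
         7.20065911,  65.82721256,  -8.86907439]), 'joint_vel': array([ 0.13329994, -0.01675252, -0.06196844,  0.01685168, -0.07194968,
        0.08836744, -0.08485496]), 'joint_torque': array([-2.02830761e-04, -6.20606589e+01, -2.18627997e+00, -2.49648982e+01,
        1.27471687e-02,  1.22558477e-02, -6.91051559e-05]), 'eef_pos': array([0.21056623, 0.58794442, 0.24941633]), 'tool_rot': array([-1.79895240e+02,  5.92855217e-04,  1.60302925e+02]), 'force': array([-0.00644551, -0.11247086,  0.00555536]), 'wrist_torque': array([ 0.03015616,  0.01106609, -0.00063014]), 'gripper_force': 0.0, 'finger_gap': 0.0850572195382516} 0.019
top centre [ 0.40560965 -0.04335202  1.27531749] fwd [ 0.13647706  0.00715388 -0.9906174 ] f 603.2764853095653
top plug 0.44 [117.3, 247.9, 46.3, 45.4] 684 [142.9 270.6] [0.505 0.333]
top collar 0.68 [133.0, 260.1, 14.2, 16.4] 117 [141.3 267.8] [0.511 0.336]
top hexblock 0.56 [128.5, 260.6, 25.4, 22.0] 163 [142.8 273.4] [0.499 0.333]
top plate 0.64 [118.4, 247.5, 43.6, 43.5] 655 [14
[... 994 characters left out ...]
e 0.9 [458.7, 338.9, 62.4, 36.1] 1090 [485.8 354.9] [0.514 0.341]
scene dish 0.78 [244.9, 257.0, 25.9, 19.9] 368 [255.  266.7] [ 0.673 -0.126]
scene dish 0.27 [472.5, 323.9, 34.6, 33.9] 588 [489.8 343.5] [0.486 0.329]
scene spigot 0.57 [341.7, 259.0, 31.9, 18.0] 382 [357.4 268.4] [0.508 0.02 ]
scene hex_tray 0.89 [320.7, 325.9, 42.2, 39.7] 1267 [341.3 345.2] [0.684 0.173]
scene plate_tray 0.83 [239.4, 204.0, 47.4, 25.9] 735 [264.  216.4] [ 0.534 -0.308]
scene plate_tray 0.59 [181.8, 222.8, 38.1, 24.2] 528 [199.3 233.6] [ 0.703 -0.334]
scene platen 0.92 [450.2, 343.5, 77.3, 43.5] 1247 [489.3 372.2] [0.542 0.366]
scene lens_ring 0.98 [183.2, 222.6, 36.0, 20.5] 474 [198.7 233.3] [ 0.703 -0.337]
```

View pictures.

View pics/top0.png

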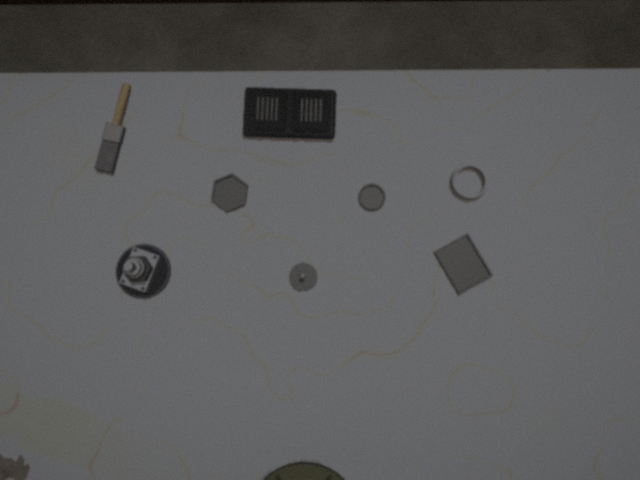

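View pics/scene0.png

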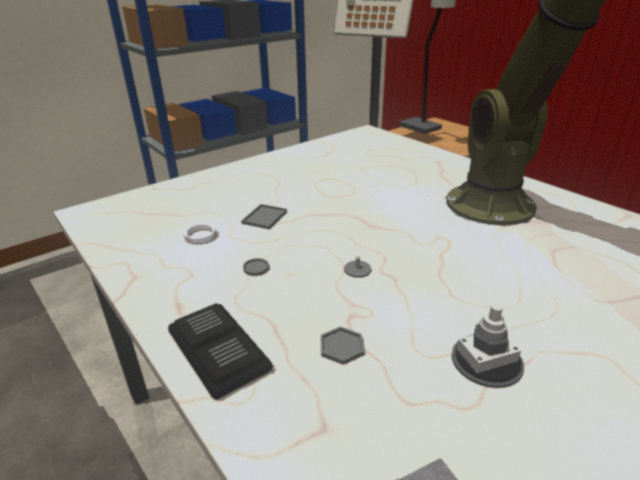

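```bash
cat >> h.py <<'E'
def go(x,y,z,yaw=None):
    """print the command units for a target TCP (shift in current tool axes) and turn"""
    s=sense(); M=R.from_euler('xyz',s['tool_rot'],degrees=True).as_matrix()
    d=M.T@(np.array([x,y,z])-s['eef_pos'])/0.02
    sp=None if yaw is None else -(((yaw-s['tool_rot'][2]+180)%360)-180)*np.pi/180/0.12
    print('t',round(s['time'],1),'pos',np.round(s['eef_pos'],4),'rot',np.round(s['tool_rot'],2),'shift units',np.round(d,2),'spin units',sp)
E
python3 - <<'E'
from h import *
i=cams.camera_info('wrist'); print(i)
s=sense(); M=R.from_euler('xyz',s['tool_rot'],degrees=True).as_matrix(); print(M.round(3))
go(0.50,0.33,0.30,180)
ct,cs=cam('top'),cam('scene')
# bbox centres of fixed things, triangulated
for k in ['dish','spigot','hex_tray','plate_tray','platen','lens_ring','plug']:
    u=[]
    for n in ['top','scene']:
        cams.read_camera(n); m=cams.masks_of(n,k)
        if not m: break
        ys,xs=np.nonzero(m[0]['region']); u.append(((xs.min()+xs.max())/2,(ys.min()+ys.max())/2))
    if len(u)==2: p,e=tri(ct,u[0],cs,u[1]); print(k,p.round(4),round(e,4), onz(ct,u[0],.01).round(3), onz(cs,u[1],.01).round(3))
E
```

```text
{'fx': 413.95595936141115, 'fy': 413.95595936141115, 'cx': 316.58764111581763, 'cy': 243.21368129506934, 'T_tool_cam': array([[ 9.98696637e-04, -9.54217402e-01, -2.99112273e-01,
         7.65593877e-02],
       [ 9.99999238e-01,  1.17020343e-03, -3.94275378e-04,
        -1.22930411e-04],
       [ 7.26246635e-04, -2.99111651e-01,  9.54217843e-01,
        -1.24180563e-01],
       [ 0.00000000e+00,  0.00000000e+00,  0.00000000e+00,
         1.00000000e+00]])}
[[-0.941  0.337  0.   ]
 [ 0.337  0.941 -0.   ]
 [-0.    -0.    -1.   ]]
t 1.1 pos [0.2107 0.5884 0.2503] rot [-180.     0.   160.3] shift units [-17.97  -7.29  -2.49] spin units -2.865452580594669
dish [ 0.6616 -0.1471  0.0041] 0.0001 [ 0.66  -0.147  0.01 ] [ 0.666 -0.139  0.01 ]
spigot [ 0.4905 -0.      0.0069] 0.0001 [ 0.49 -0.    0.01] [0.494 0.003 0.01 ]
hex_tray [0.6745 0.1583 0.0054] 0.0047 [0.675 0.156 0.01 ] [0.676 0.164 0.01 ]
plate_tray [ 0.5169 -0.3392  0.0022] 0.0006 [ 0.516 -0.337  0.01 ] [ 0.524 -0.327  0.01 ]
platen [ 0.5055  0.3415 -0.007 ] 0.0019 [0.505 0.336 0.01 ] [0.521 0.35  0.01 ]
lens_ring [ 0.695  -0.3581  0.0069] 0.0015 [ 0.695 -0.358  0.01 ] [ 0.697 -0.352  0.01 ]
plug [0.5059 0.3335 0.0923] 0.0013 [0.513 0.359 0.01 ] [0.411 0.287 0.01 ]
```

Request:
send_rows(
  plan=[
    [[0,0,0],-0.95,0],
    [[0,0,-0.75],-0.95,0],
    [[0,0,-0.75],-0.965,0],
    [[-1,-0.9,0],0,0],
    [[-1,-0.9,0],0,0],
    [[-1,-0.9,0],0,0],
    [[-1,-0.9,0],0,0],
    [[-1,-0.9,0],0,0],
    [[-1,-0.9,0],0,0],
  ],
)

```text
time: 3.4
eef_pos: [0.3314, 0.4796, 0.2804]
tool_rot: [180.0, 0.0, 180.0]
force: [0.1, 1.1, 0.6]
finger_gap: 0.0852
gripper_force: 0.0
```

Request:
send_rows(
  plan=[
    [[-1,-0.9,0],0,0],
    [[-1,-0.9,0],0,0],
    [[-1,-0.9,0],0,0],
    [[-1,-0.9,0],0,0],
    [[-1,-0.9,0],0,0],
    [[-1,-0.9,0],0,0],
    [[-1,-0.9,0],0,0],
    [[-1,-0.9,0],0,0],
    [[-0.7,-0.1,0],0,0],
    [[0,0,0],0,0],
    [[0,0,0],0,0],
  ],
)

```text
time: 4.5
eef_pos: [0.5038, 0.3358, 0.2801]
tool_rot: [180.0, -0.1, -179.9]
force: [-0.1, -0.2, 0.2]
finger_gap: 0.0853
gripper_force: 0.0
```

Run:
```python
from h import *
go(0.505,0.335,0.28,180)
c=cam('wrist'); im=cams.read_camera('wrist'); cv2.imwrite('pics/w1.png',im[:,:,::-1]); np.save('w1.npy',im)
for k in NAMES[:4]+['platen']:
    for m in cams.masks_of('wrist',k)[:1]:
        ys,xs=np.nonzero(m['region']); print(k,round(m['confidence'],2),m['bbox'],len(xs),round(xs.mean(),1),round(ys.mean(),1))
for z in (.014,.038,.062,.08,.092,.116): print(z, proj(c,[.505,.335,z]).round(1))
```

```text
t 4.5 pos [0.5038 0.3358 0.2801] rot [ 1.7995e+02 -6.0000e-02 -1.7993e+02] shift units [-0.06 -0.04  0.  ] spin units 0.009787101929255785
plug 0.66 [293.2, 197.6, 45.6, 42.4] 1346 315.6 219.1
collar 0.7 [291.4, 189.1, 49.9, 52.2] 762 316.8 205.6
hexblock 0.62 [281.2, 175.3, 70.9, 59.7] 943 319.5 194.8
plate 0.63 [275.7, 150.3, 90.5, 107.5] 2502 320.7 195.9
platen 0.77 [263.9, 135.1, 117.6, 125.0] 4949 320.7 187.0
0.014 [315.8 199.2]
0.038 [315.8 204.4]
0.062 [315.7 210.3]
0.08 [315.7 215.3]
0.092 [315.6 218.9]
0.116 [315.6 226.9]
```

View pics/w1.png

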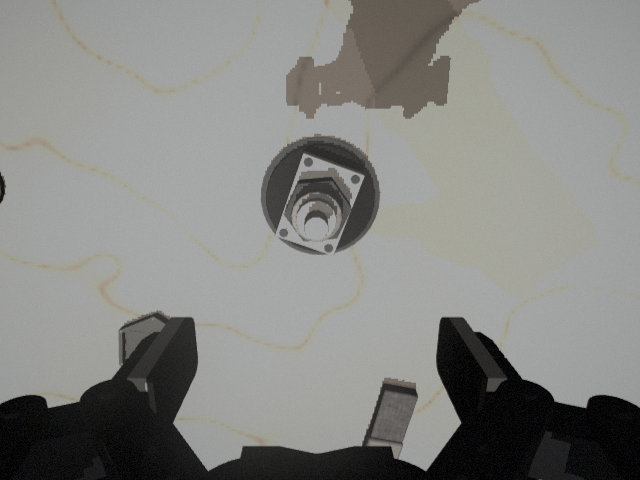

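Request:
send_rows(
  plan=[
    [[1,0,1],0,0],
    [[1,0,1],0,0],
    [[1,0,1],0,0],
    [[0,0,1],0,0],
    [[0,0,0],0,0],
    [[0,0,0],0,0],
  ],
)

```text
time: 5.4
eef_pos: [0.4449, 0.3346, 0.2007]
tool_rot: [180.0, 0.0, -180.0]
force: [0.7, 0.3, -0.5]
finger_gap: 0.0857
gripper_force: 0.0
```

Run:
```python
from h import *
go(0.505,0.335,0.2,180)
c=cam('wrist'); im=cams.read_camera('wrist'); a=im[:, :, ::-1]
cv2.imwrite('pics/w2.png',cv2.resize(a[240:440,200:440],None,fx=3,fy=3,interpolation=cv2.INTER_NEAREST))
b=np.load('w1.npy')[:,:,::-1]; 
cv2.imwrite('pics/w1c.png',cv2.resize(b[125:275,245:395],None,fx=4,fy=4,interpolation=cv2.INTER_NEAREST))
for k in NAMES[:4]+['platen']:
    for m in cams.masks_of('wrist',k)[:1]:
        ys,xs=np.nonzero(m['region']); print(k,round(m['confidence'],2),m['bbox'],len(xs),round(xs.mean(),1),round(ys.mean(),1))
for z in (.014,.038,.062,.08,.092,.116): print(z, proj(c,[.505,.335,z]).round(1))
import pickle; pickle.dump(c,open('c2.pkl','wb'))
```

```text
t 5.4 pos [0.4449 0.3346 0.2007] rot [ 1.8e+02  1.0e-02 -1.8e+02] shift units [-3.    0.02  0.04] spin units 0.0006042697294693703
plug 0.91 [291.2, 308.5, 53.0, 67.7] 2432 317.7 340.9
collar 0.72 [286.7, 293.1, 61.3, 51.0] 1299 318.2 312.3
hexblock 0.55 [277.0, 272.8, 85.0, 60.4] 1940 320.7 294.7
plate 0.85 [271.0, 236.1, 103.2, 124.2] 3310 325.4 273.9
platen 0.94 [254.4, 216.5, 138.8, 129.3] 6429 321.6 266.5
0.014 [317.3 289.2]
0.038 [317.3 302. ]
0.062 [317.3 316.8]
0.08 [317.3 329.5]
0.092 [317.3 338.9]
0.116 [317.4 360.4]
```

View pics/w1c.png

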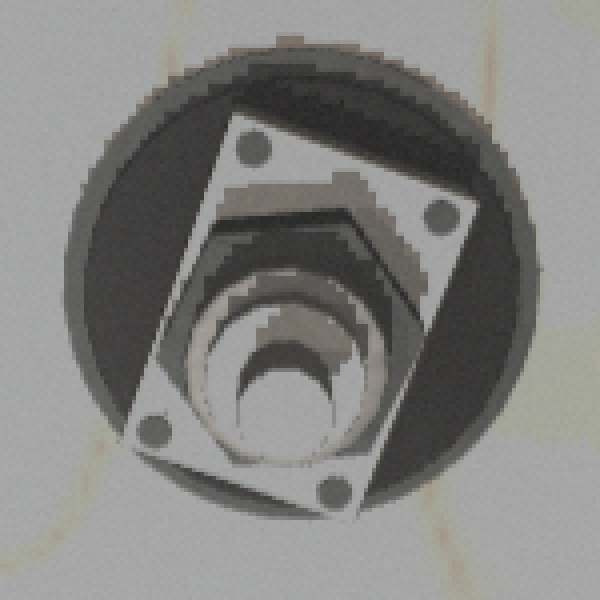

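View pics/w2.png

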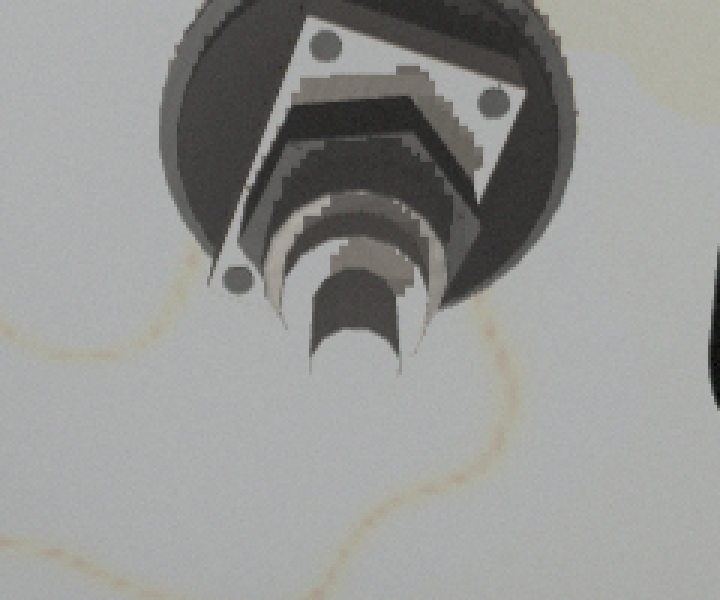

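```bash
cat >> h.py <<'E'
def camat(pos,rot):
    i=cams.camera_info('wrist'); K=np.array([[i['fx'],0,i['cx']],[0,i['fy'],i['cy']],[0,0,1.]])
    T=np.eye(4); T[:3,:3]=R.from_euler('xyz',rot,degrees=True).as_matrix(); T[:3,3]=pos
    W=np.linalg.inv(T@np.array(i['T_tool_cam'])); return K,W[:3,:3],W[:3,3]
E
python3 - <<'E'
from h import *
import pickle
c1=camat([.5038,.3358,.2801],[179.95,-.06,-179.93]); c2=pickle.load(open('c2.pkl','rb'))
a,b=(316.2,228.5),(318.5,362.3)
print('plug top',tri(c1,a,c2,b), onz(c1,a,.116),onz(c2,b,.116))
D1=np.array([(254,148),(442,217),(333,493),(153,432)])/4+[245,125]
D2=np.array([(326,46),(494,103),(0,0),(238,280)])/3+[200,240]
for i in (0,1,3): print('dot',tri(c1,D1[i],c2,D2[i]))
P=np.array([onz(c1,d,.038) for d in D1]); print(P.round(4),P.mean(0)); v=P[3]+P[2]-P[0]-P[1]; print('long axis deg',np.degrees(np.arctan2(v[1],v[0])))
go(.504,.3355,.15,180)
E
```

```text
plug top (array([0.50611417, 0.33556503, 0.1162798 ]), np.float64(0.00020485379877399227)) [0.50619225 0.33546249 0.116     ] [0.50629721 0.33566886 0.116     ]
dot (array([0.46726135, 0.32862286, 0.03875264]), np.float64(5.332111123845996e-05))
dot (array([0.48223998, 0.37010768, 0.03843503]), np.float64(0.00010414320063886802))
dot (array([0.53191047, 0.30528498, 0.03790738]), np.float64(0.00034636832988752913))
[[0.4673 0.3286 0.038 ]
 [0.4823 0.3701 0.038 ]
 [0.5465 0.3467 0.038 ]
 [0.5319 0.3051 0.038 ]] [0.5070165  0.33761861 0.038     ]
long axis deg -20.007339714770193
t 5.7 pos [0.4451 0.3346 0.2009] rot [1.7996e+02 5.0000e-02 1.7998e+02] shift units [-2.94  0.05  2.55] spin units -0.0033187444551239136
```

Request:
send_rows(
  plan=[
    [[-1,0.05,0],0,0.4],
    [[-1,0,0],0,0.4],
    [[-1,0,0],0,0.4],
    [[-0.05,0,1],0,0.4],
    [[0,0,1],0,0.4],
    [[0,0,1],0,0.4],
    [[0,0,0.8],0,0.4],
    [[0,0,0.6],0,0.4],
    [[0,0,0],0,0.4],
    [[0,0,0],0,0.4],
  ],
  newtons=40,
)

```text
time: 6.7
eef_pos: [0.5059, 0.3356, 0.1127]
tool_rot: [180.0, 0.0, 180.0]
force: [-0.5, 0.1, 0.5]
finger_gap: 0.0514
gripper_force: 0.0
```

Run:
```python
from h import *
go(.506,.3355,.113,180); print(sense()['finger_gap'])
c=cam('wrist'); im=cams.read_camera('wrist'); a=im[:, :, ::-1]
cv2.imwrite('pics/w3.png',a)
```

```text
t 6.7 pos [0.5059 0.3356 0.1127] rot [1.7999e+02 2.0000e-02 1.7999e+02] shift units [-0.   -0.   -0.02] spin units -0.0012595634202373013
0.05141233986197363
```

View pics/w3.png

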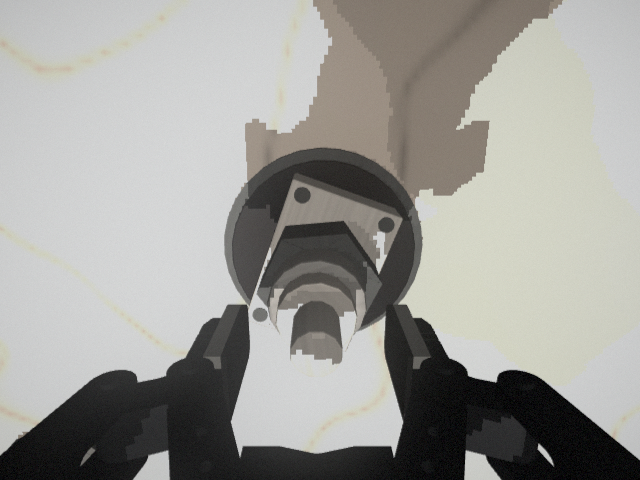

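Request:
send_rows(
  plan=[
    [[0,0,0],0,0.9],
    [[0,0,0],0,0.9],
    [[0,0,0],0,0.9],
    [[0,0,0],0,0.9],
    [[0,0,0],0,0.9],
    [[0,0,0],0,0.9],
    [[0,0,0],0,0.9],
    [[0,0,-0.3],0,0.9],
    [[0,0,-0.5],0,0.9],
    [[0,0,-0.5],0,0.9],
  ],
  newtons=40,
)

```text
time: 7.75
eef_pos: [0.5056, 0.3355, 0.139]
tool_rot: [-180.0, -0.0, -180.0]
force: [0.4, -0.6, -0.5]
finger_gap: 0.0165
gripper_force: 39.0
```

Run:
```python
from h import *
s=sense(); print(s['finger_gap'],s['gripper_force'],s['force'])
go(.66,-.147,.2,180)
```

```text
0.01653494109997934 39.00840997695923 [ 0.42445891 -0.60564714 -0.46587061]
t 7.8 pos [0.5056 0.3355 0.139 ] rot [-1.8000e+02 -1.0000e-02 -1.7999e+02] shift units [ -7.72 -24.12  -3.05] spin units 0.0010907918764684562
```

Request:
send_rows(
  plan=[
    [[0,0,-1],0,0.9],
    [[0,0,-1],0,0.9],
    [[0,-0.5,-1],0,0.9],
    [[-0.5,-1,-1],0,0.9],
    [[-0.5,-1,-1],0,0.9],
    [[-0.5,-1,-0.5],0,0.9],
    [[-0.5,-1,0],0,0.9],
    [[-0.5,-1,0],0,0.9],
    [[-0.5,-1,0],0,0.9],
    [[-0.5,-1,0],0,0.9],
    [[-0.5,-1,0],0,0.9],
    [[-0.5,-1,0],0,0.9],
  ],
)

```text
time: 8.95
eef_pos: [0.596, 0.1446, 0.2492]
tool_rot: [180.0, 0.0, -180.0]
force: [0.6, 0.3, -0.6]
finger_gap: 0.0162
gripper_force: 39.1
```

Request:
send_rows(
  plan=[
    [[-0.2,-1,0],0,0.9],
    [[0,-1,0],0,0.9],
    [[0,-1,0],0,0.9],
    [[0,-1,0],0,0.9],
    [[0,-1,0],0,0.9],
    [[0,-1,0],0,0.9],
    [[0,-1,0],0,0.9],
    [[0,-1,0],0,0.9],
    [[0,-1,0],0,0.9],
    [[0,-1,0],0,0.9],
    [[0,-0.6,0],0,0.9],
    [[0,0,0],0,0.9],
  ],
)

```text
time: 10.15
eef_pos: [0.5996, -0.0688, 0.2487]
tool_rot: [-179.9, 0.0, 179.8]
force: [0.6, 0.9, -1.9]
finger_gap: 0.0164
gripper_force: 39.1
```

```bash
cat >> h.py <<'E'
import pickle
def look(tag,names,cam_='wrist'):
    c=cam(cam_); im=cams.read_camera(cam_); cv2.imwrite(f'pics/{tag}.png',im[:,:,::-1]); pickle.dump(c,open(tag+'.pkl','wb')); out={}
    for k in names:
        for m in cams.masks_of(cam_,k)[:1]:
            cs,_=cv2.findContours(m['region'].astype(np.uint8),cv2.RETR_EXTERNAL,cv2.CHAIN_APPROX_NONE)
            h=cv2.convexHull(max(cs,key=cv2.contourArea)).astype(np.float32)
            e=cv2.fitEllipse(h); out[k]=(e[0],h)
            print(tag,k,round(m['confidence'],2),np.round(m['bbox'],1),'ell',np.round(e[0],1),np.round(e[1],1),'onz.01',onz(c,e[0],.01).round(4))
    pickle.dump(out,open(tag+'.out','wb')); return c,out
E
python3 - <<'E'
from h import *
go(.66,-.147,.25,180)
look('dA',['dish','spigot','plug'])
E
```

```text
t 10.2 pos [ 0.5996 -0.0688  0.2487] rot [-1.7994e+02  2.0000e-02  1.7982e+02] shift units [-3.03 -3.9  -0.06] spin units -0.026558059237363856
dA dish 0.95 [204.8 236.9  59.9  56. ] ell [234.8 266.8] [58.2 61.6] onz.01 [ 0.6597 -0.146   0.01  ]
dA spigot 0.82 [363.2  33.9  71.6  79.3] ell [401.   72.5] [71.9 78.5] onz.01 [ 0.4913 -0.0005  0.01  ]
dA plug 0.86 [277.9 271.2  75.9 105.1] ell [316.3 322. ] [ 81.5 102.8] onz.01 [ 0.7173 -0.0699  0.01  ]
```

Request:
send_rows(
  plan=[
    [[0,-1,0],0,0.9],
    [[0,-1,0],0,0.9],
    [[0,-1,0],0,0.9],
    [[0,-1,0],0,0.9],
    [[0,-1,0],0,0.9],
    [[0,-1,0],0,0.9],
    [[0,-1,0],0,0.9],
    [[0,-1,0],0,0.9],
    [[0,0,0],0,0.9],
    [[0,0,0],0,0.9],
  ],
)

```text
time: 11.35
eef_pos: [0.5999, -0.2255, 0.2481]
tool_rot: [179.9, -0.0, -180.0]
force: [-0.2, 0.2, -0.4]
finger_gap: 0.0166
gripper_force: 39.1
```

Run:
```python
from h import *
c,o=look('dB',['dish','lens_ring','plate_tray','plug'])
c0=pickle.load(open('dA.pkl','rb')); o0=pickle.load(open('dA.out','rb'))
print(tri(c0,o0['dish'][0],c,o['dish'][0]))
go(.66,-.147,.25,180)
```

```text
dB dish 0.83 [368.6 235.7  60.4  61.1] ell [400.5 266.6] [59.3 62.1] onz.01 [ 0.6595 -0.1471  0.01  ]
dB lens_ring 0.69 [133.8 260.3  91.8  81.7] ell [179.6 300.2] [81.5 87.2] onz.01 [ 0.6942 -0.3566  0.01  ]
dB plate_tray 0.7 [104.4  22.9 156.  161.9] ell [185.4 100.1] [152.2 163.8] onz.01 [ 0.5128 -0.3343  0.01  ]
dB plug 0.83 [277.2 270.6  78.6 107.1] ell [316.2 322.4] [ 83.  102.4] onz.01 [ 0.7177 -0.2257  0.01  ]
(array([ 0.66058304, -0.1465224 ,  0.00738184]), np.float64(0.00019762855265360272))
t 11.6 pos [ 0.6    -0.2252  0.2484] rot [ 1.7997e+02  1.0000e-02 -1.7990e+02] shift units [-3.01  3.91 -0.08] spin units 0.015195041503021652
```

View pics/dB.png

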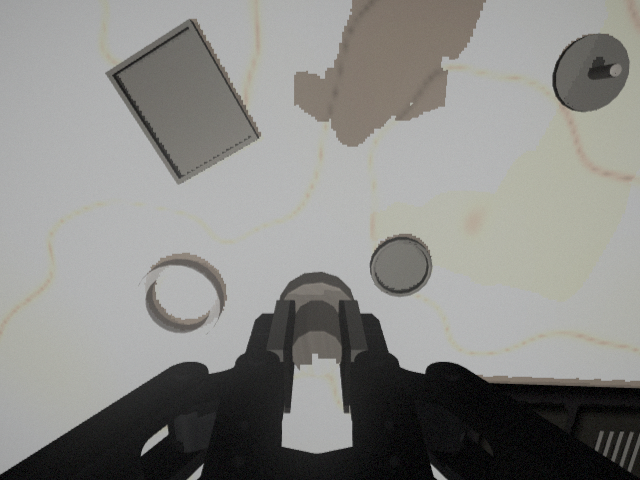

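Request:
send_rows(
  plan=[
    [[-0.75,0.98,0],0,0.9],
    [[-0.75,0.98,0],0,0.9],
    [[-0.75,0.98,0],0,0.9],
    [[-0.75,0.99,0],0,0.9],
    [[0,0,1],0,0.9],
    [[0,0,1],0,0.9],
    [[0,0,1],0,0.9],
    [[0,0,1],0,0.9],
    [[0,0,1],0,0.9],
    [[0,0,1],0,0.9],
    [[0,0,1],0,0.9],
    [[0,0,1],0,0.9],
  ],
)

```text
time: 12.8
eef_pos: [0.6599, -0.1472, 0.0877]
tool_rot: [180.0, 0.0, -180.0]
force: [-0.0, -0.0, -0.5]
finger_gap: 0.0164
gripper_force: 39.2
```

Request:
send_rows(
  plan=[
    [[0,0,1],0,0.9],
    [[0,0,0.7],0,0.9],
    [[0,0,0.4],0,0.9],
    [[0,0,0.2],0,0.9],
    [[0,0,0.1],0,0.9],
    [[0,0,0],0,0.9],
    [[0,0,0],0,0.9],
  ],
)

```text
time: 13.5
eef_pos: [0.6601, -0.1481, 0.0411]
tool_rot: [-180.0, 0.1, 180.0]
force: [-0.2, 0.1, -0.6]
finger_gap: 0.0164
gripper_force: 39.2
```

Run:
```python
from h import *
go(.66,-.1465,.0367,180); s=sense(); print(s['force'],s['finger_gap'])
```

```text
t 13.5 pos [ 0.6601 -0.1481  0.0411] rot [-1.7998e+02  7.0000e-02  1.7999e+02] shift units [0.01 0.08 0.22] spin units -0.0007733855655927665
[-0.17466771  0.11463842 -0.58389919] 0.01638217659933066
```

Request:
send_rows(
  plan=[
    [[0,0.07,0.1],0,0.9],
    [[0,0,0.08],0,0.9],
    [[0,0,0.04],0,0.9],
    [[0,0,0],0,0.9],
    [[0,0,0],0,0.9],
  ],
)

```text
time: 14.0
eef_pos: [0.6599, -0.1463, 0.0371]
tool_rot: [-180.0, 0.1, -180.0]
force: [-2.8, 0.4, 7.5]
finger_gap: 0.0166
gripper_force: 39.9
```

Run:
```python
from h import *
go(.66,-.1465,.0367,180); s=sense(); print(s['force'],s['finger_gap'])
```

```text
t 14.0 pos [ 0.6599 -0.1463  0.0371] rot [-1.8000e+02  5.0000e-02 -1.7999e+02] shift units [-0.   -0.01  0.02] spin units 0.00114305491199848
[-2.77913536  0.40341476  7.48457753] 0.016596928969000172
```

Contact (7.5 N). Release and rise, then check and head for the stack.

Request:
send_rows(
  plan=[
    [[0,0,0],0,0.6],
    [[0,0,0],0,0.6],
    [[0,0,0],0,0.6],
    [[0,0,-0.3],0,0.6],
    [[0,0,-0.8],0,0.6],
    [[0,0,-1],0,0.6],
    [[0,0,-1],0,0.6],
    [[0,0,-1],0,0.6],
    [[0,0,-1],0,0.6],
    [[0,0,-1],0,0.6],
    [[0,0,-1],0,0.6],
    [[0,0,-1],0,0.6],
  ],
)

```text
time: 15.2
eef_pos: [0.6597, -0.1466, 0.2004]
tool_rot: [-180.0, 0.1, 180.0]
force: [-0.0, -1.4, -0.2]
finger_gap: 0.0342
gripper_force: 0.0
```

Request:
send_rows(
  plan=[
    [[1,0.6,-1],0,0.3],
    [[1,1,-1],0,0.3],
    [[1,1,-1],0,0.3],
    [[0,0,0],0,0.3],
    [[0,0,0],0,0.3],
  ],
)

```text
time: 15.7
eef_pos: [0.5999, -0.0944, 0.2598]
tool_rot: [-180.0, 0.2, -180.0]
force: [1.1, -0.6, -1.6]
finger_gap: 0.0598
gripper_force: 0.0
```

Run:
```python
from h import *
go(.49,0,.28,180)
c,o=look('sA',['plug','dish','spigot'])
print(proj(c,[.66,-.1465,.004]),proj(c,[.66,-.1465,.040]))
```

```text
t 15.7 pos [ 0.5999 -0.0944  0.2598] rot [-1.7995e+02  1.7000e-01 -1.7995e+02] shift units [ 5.49  4.73 -1.03] spin units 0.006697059156286758
sA plug 0.97 [243.7 245.3  38.6  36.3] ell [262.2 263.6] [33.2 37.7] onz.01 [ 0.6619 -0.1472  0.01  ]
sA dish 0.69 [233.3 232.8  57.6  57.3] ell [263.7 262.1] [58.5 60.1] onz.01 [ 0.6603 -0.1456  0.01  ]
sA spigot 0.74 [391.7  36.3  73.5  75. ] ell [429.4  73. ] [69.6 77.4] onz.01 [ 0.4914 -0.0006  0.01  ]
[263.59941302 259.6206536 ] [258.59888926 273.32056655]
```

View pics/sA.png

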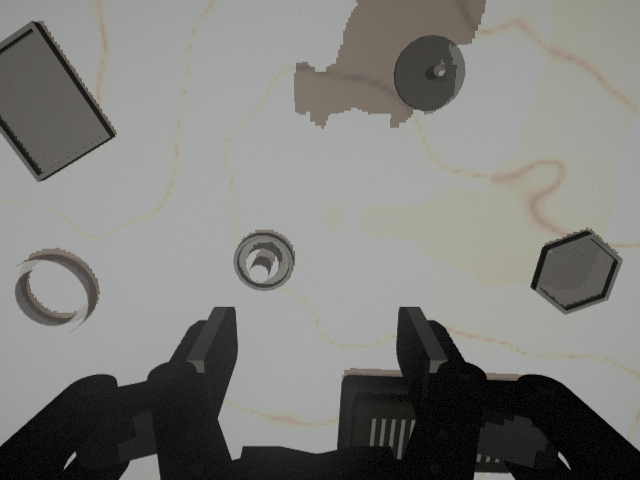

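Request:
send_rows(
  plan=[
    [[0.5,1,0],0,0.1],
    [[0.5,1,0],0,0.1],
    [[0.5,1,0],0,0.1],
    [[0.5,1,0],0,0.1],
    [[0.5,1,0],0,0.1],
    [[0.5,1,0],0,0.1],
    [[0.5,1,0],0,0.1],
    [[0.5,1,0],0,0.1],
    [[0.5,1,0],0,0.1],
    [[0.5,1,0],0,0.1],
    [[0.5,1,0],0,0.1],
    [[0.5,1,0],0,0.1],
  ],
)

```text
time: 17.1
eef_pos: [0.4796, 0.1457, 0.2572]
tool_rot: [-180.0, -0.1, 179.9]
force: [-0.3, -0.6, -1.1]
finger_gap: 0.0771
gripper_force: 0.0
```

Request:
send_rows(
  plan=[
    [[0.5,1,0.4],0,0.1],
    [[0.5,1,0.4],0,0.1],
    [[0.5,1,0.4],0,0.1],
    [[0.25,1,0.4],0,0.1],
    [[0,1,0.4],0,0.1],
    [[0,1,0.4],0,0.1],
    [[0,1,0.4],0,0.1],
    [[0,1,0.2],0,0.1],
    [[0,1,0],0,0.1],
    [[0,0.5,0],0,0.1],
    [[0,0,0],0,0.1],
    [[0,0,0],0,0.1],
  ],
)

```text
time: 18.3
eef_pos: [0.445, 0.3344, 0.1975]
tool_rot: [-179.9, -0.0, 180.0]
force: [0.3, 0.6, 0.9]
finger_gap: 0.0772
gripper_force: 0.0
```

Run:
```python
from h import *
go(.506,.3355,.2,180)
c,o=look('kA',['collar','hexblock','plate'])
print(proj(c,[.506,.3355,.08]))
im=cv2.imread('pics/kA.png'); cv2.imwrite('pics/kAc.png',cv2.resize(im[200:370,220:420],None,fx=3.5,fy=3.5,interpolation=cv2.INTER_NEAREST))
```

```text
t 18.3 pos [0.445  0.3344 0.1975] rot [-1.7994e+02 -3.0000e-02  1.7996e+02] shift units [-3.05  0.06 -0.13] spin units -0.0056465182422790125
kA collar 0.82 [287.  296.1  61.   65.3] ell [318.6 328.1] [63.8 67.1] onz.01 [0.5408 0.3357 0.01  ]
kA hexblock 0.92 [275.5 273.5  87.6  63.9] ell [319.5 312.9] [78.5 82.5] onz.01 [0.5267 0.3364 0.01  ]
kA plate 0.85 [271.6 238.  104.3 123.1] ell [316.2 291. ] [ 97.3 123.1] onz.01 [0.5069 0.3337 0.01  ]
[318.64879858 333.38081494]
```

View pics/kAc.png

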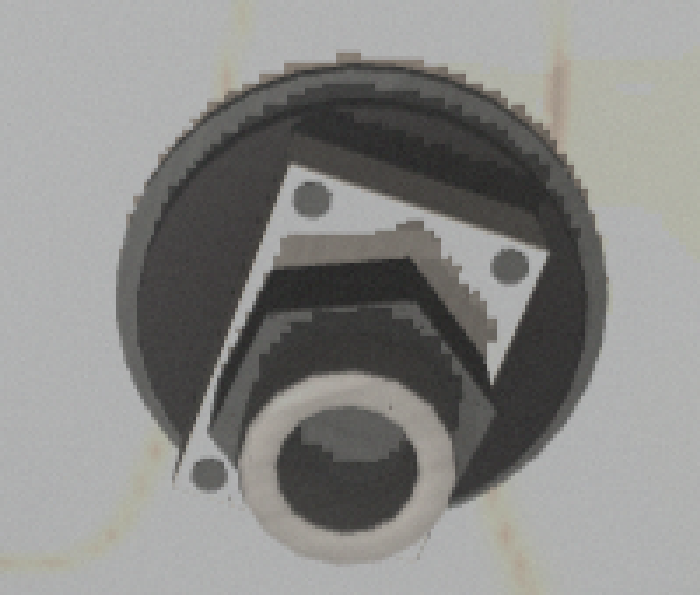

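Request:
send_rows(
  plan=[
    [[-1,0.08,0],0,0.25],
    [[-1,0,0],0,0.25],
    [[-1,0,0],0,0.25],
    [[-0.05,0,1],0,0.25],
    [[0,0,1],0,0.25],
    [[0,0,1],0,0.25],
    [[0,0,1],0,0.25],
    [[0,0,1],0,0.25],
    [[0,0,0.6],0,0.25],
    [[0,0,0.2],0,0.25],
    [[0,0,0],0,0.25],
    [[0,0,0],0,0.25],
  ],
)

```text
time: 19.7
eef_pos: [0.5062, 0.3373, 0.0828]
tool_rot: [180.0, 0.1, 180.0]
force: [0.3, 0.8, 0.6]
finger_gap: 0.0636
gripper_force: 0.0
```

Run:
```python
from h import *
go(.506,.3359,.081,180); print(sense()['finger_gap'],sense()['force'])
```

```text
t 19.7 pos [0.5062 0.3373 0.0828] rot [1.7996e+02 6.0000e-02 1.7999e+02] shift units [ 0.01 -0.07  0.09] spin units -0.0011269884913910845
0.06360685851041843 [0.28183902 0.79332783 0.64829996]
```

Request:
send_rows(
  plan=[
    [[0,-0.06,0.06],0,0.25],
    [[0,0,0],0,0.7],
    [[0,0,0],0,0.7],
    [[0,0,0],0,0.7],
    [[0,0,0],0,0.7],
    [[0,0,0],0,0.7],
    [[0,0,0],0,0.7],
    [[0,0,-0.2],0,0.7],
    [[0,0,-0.5],0,0.7],
    [[0,0,-0.8],0,0.7],
    [[0,0,0],0,0.7],
  ],
  newtons=40,
)

```text
time: 20.8
eef_pos: [0.5067, 0.3367, 0.1129]
tool_rot: [179.9, 0.2, 180.0]
force: [0.6, 0.5, -1.5]
finger_gap: 0.0402
gripper_force: 40.5
```

Run:
```python
from h import *
s=sense(); print(s['finger_gap'],s['gripper_force'])
c,o=look('kB',['collar','hexblock'])
cA,cB=[pickle.load(open(f,'rb')) for f in ('dB.pkl','sA.pkl')]
p=tri(cA,(616,70),cB,(439.5,70)); print('pin',p)
go(.491,-.0005,.2,180)
```

```text
0.0401666624048678 40.48903388204053
kB collar 0.83 [256.7 274.1 116.7 120.8] ell [316.4 336.3] [118.9 123.6] onz.01 [0.5619 0.3367 0.01  ]
kB hexblock 0.78 [254.6 221.4 124.5 114.5] ell [315.7 278.1] [118.6 123.1] onz.01 [0.5231 0.3363 0.01  ]
pin (array([0.49134306, 0.00109667, 0.03384316]), np.float64(0.00018678840882318889))
t 20.9 pos [0.5055 0.3356 0.1104] rot [-1.7999e+02 -1.0000e-02  1.8000e+02] shift units [  0.73 -16.81  -4.47] spin units -0.0001007766992627957
```

View pics/kB.png

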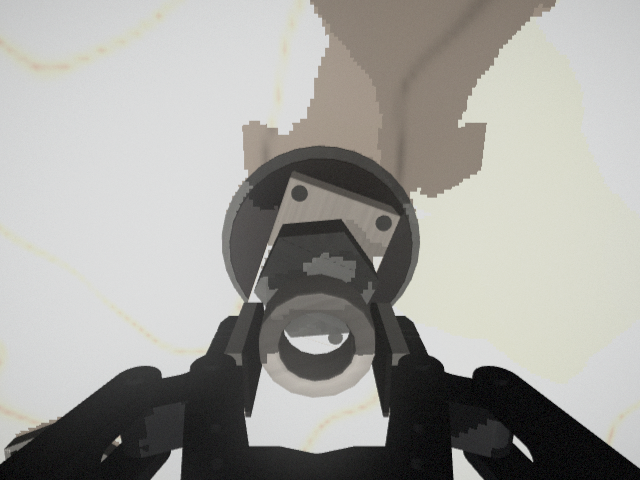

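Request:
send_rows(
  plan=[
    [[0,0,-1],0,0.7],
    [[0,-0.5,-1],0,0.7],
    [[0.1,-1,-1],0,0.7],
    [[0.1,-1,0],0,0.7],
    [[0.1,-1,0],0,0.7],
    [[0.1,-1,0],0,0.7],
    [[0.1,-1,0],0,0.7],
    [[0.1,-1,0],0,0.7],
    [[0.1,-1,0],0,0.7],
    [[0,-1,0],0,0.7],
    [[0,-1,0],0,0.7],
    [[0,-1,0],0,0.7],
  ],
)

```text
time: 22.15
eef_pos: [0.4912, 0.1249, 0.17]
tool_rot: [-180.0, -0.1, -180.0]
force: [-0.4, 1.3, -1.1]
finger_gap: 0.04
gripper_force: 40.8
```

Request:
send_rows(
  plan=[
    [[0,-1,0],0,0.7],
    [[0,-1,0],0,0.7],
    [[0,-1,0],0,0.7],
    [[0,-1,0],0,0.7],
    [[0,-1,0],0,0.7],
    [[0,-1,0],0,0.7],
    [[0,-0.25,0],0,0.7],
    [[0,0,1],0,0.7],
    [[0,0,1],0,0.7],
    [[0,0,1],0,0.7],
    [[0,0,0.3],0,0.7],
    [[0,0,0],0,0.7],
  ],
)

```text
time: 23.35
eef_pos: [0.4911, 0.0014, 0.1039]
tool_rot: [180.0, -0.1, -180.0]
force: [0.9, -0.7, -0.8]
finger_gap: 0.04
gripper_force: 40.7
```

Run:
```python
from h import *
go(.4913,.0003,.0255,180); s=sense(); print(s['finger_gap'],s['force'])
c,o=look('pA',['collar','spigot']); print(proj(c,[.4913,.0003,.034]))
```

```text
t 23.4 pos [0.4911 0.0014 0.1039] rot [ 1.7998e+02 -1.3000e-01 -1.7995e+02] shift units [-0.02 -0.06  3.92] spin units 0.006629634393112036
0.040041117743031186 [ 0.85700135 -0.74713273 -0.84257678]
pA collar 0.83 [258.4 274.7 115.  124.2] ell [316.5 336.6] [118.8 123.4] onz.01 [0.5406 0.0013 0.01  ]
pA spigot 0.79 [260.2 204.3 109.6  84. ] ell [315.9 253.5] [101.3 104.8] onz.01 [0.4885 0.0009 0.01  ]
[314.53132737 273.96724344]
```

View pics/pA.png

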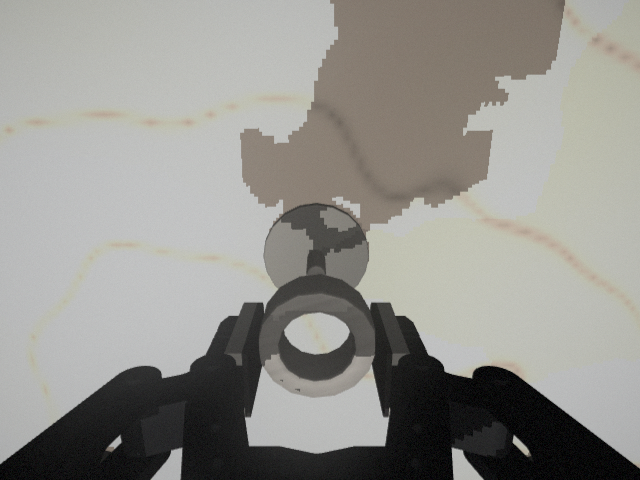

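Request:
send_rows(
  plan=[
    [[0,0,0.6],0,0.7],
    [[0,0,0.8],0,0.7],
    [[0,0,0.8],0,0.7],
    [[0,0,0.8],0,0.7],
    [[0,0,0.5],0,0.7],
    [[0,0,0.2],0,0.7],
    [[0,0,0.08],0,0.7],
    [[0,0,0],0,0.7],
    [[0,0,0],0,0.7],
  ],
)

```text
time: 24.4
eef_pos: [0.492, 0.0008, 0.0297]
tool_rot: [-180.0, 0.1, 180.0]
force: [0.2, 0.5, -1.0]
finger_gap: 0.0398
gripper_force: 40.8
```

Run:
```python
from h import *
go(.4913,.0003,.0255,180); s=sense(); print(s['finger_gap'],s['force'])
```

```text
t 24.4 pos [0.492  0.0008 0.0297] rot [-1.8e+02  6.0e-02  1.8e+02] shift units [ 0.04 -0.03  0.21] spin units -0.00011928772828689921
0.03983460706192053 [ 0.24630445  0.52594654 -1.0120798 ]
```

Request:
send_rows(
  plan=[
    [[0,0,0.1],0,0.7],
    [[0,0,0.06],0,0.7],
    [[0,0,0.04],0,0.7],
    [[0,0,0],0,0.7],
    [[0,0,0],0,0.7],
  ],
)

```text
time: 24.9
eef_pos: [0.4917, 0.0008, 0.0253]
tool_rot: [-180.0, 0.0, 180.0]
force: [-1.4, -1.4, 4.6]
finger_gap: 0.0401
gripper_force: 41.3
```

Request:
send_rows(
  plan=[
    [[0,0,0],0,0.3],
    [[0,0,0],0,0.3],
    [[0,0,0],0,0.3],
    [[0,0,-0.3],0,0.3],
    [[0,0,-0.7],0,0.3],
    [[0,0,-1],0,0.3],
    [[0,0,-1],0,0.3],
    [[0,0,-1],0,0.3],
    [[0,0,-1],0,0.3],
    [[0,0,-1],0,0.3],
    [[0,0,-1],0,0.3],
    [[0,0,-1],0,0.1],
  ],
)

```text
time: 26.1
eef_pos: [0.4914, 0.0008, 0.1863]
tool_rot: [-180.0, 0.0, -180.0]
force: [0.3, -1.5, -0.2]
finger_gap: 0.0725
gripper_force: 0.0
```

Request:
send_rows(
  plan=[
    [[0.3,1,0],0,0.1],
    [[0.3,1,0],0,0.1],
    [[0.3,1,0],0,0.1],
    [[0.3,1,0],0,0.1],
    [[0.3,1,0],0,0.1],
    [[0.3,1,0],0,0.1],
    [[0.3,1,0],0,0.1],
    [[0.2,1,0],0,0.1],
    [[0,1,0],0,0.1],
    [[0,1,0],0,0.1],
    [[0,1,0],0,0.1],
  ],
)

```text
time: 27.2
eef_pos: [0.4454, 0.2215, 0.1855]
tool_rot: [-180.0, 0.0, -180.0]
force: [1.1, -0.3, 0.3]
finger_gap: 0.0764
gripper_force: 0.0
```

Request:
send_rows(
  plan=[
    [[0,1,-0.2],0,0.1],
    [[0,1,-0.2],0,0.1],
    [[0,1,0],0,0.1],
    [[0,1,0],0,0.1],
    [[0,1,0],0,0.1],
    [[0,0.7,0],0,0.1],
    [[0,0,0],0,0.1],
    [[0,0,0],0,0.1],
  ],
)

```text
time: 28.0
eef_pos: [0.4456, 0.3341, 0.193]
tool_rot: [-179.9, -0.0, -180.0]
force: [0.8, -0.3, -0.4]
finger_gap: 0.0768
gripper_force: 0.0
```

Run:
```python
from h import *
go(.506,.3355,.2,180)
look('hA',['hexblock','plate'])
im=cv2.imread('pics/hA.png')[210:370,220:420]
t=cams.read_camera('scene')[:,:,::-1]; cv2.imwrite('pics/sc1.png',t)
a=cv2.resize(im,None,fx=2.5,fy=2.5,interpolation=cv2.INTER_NEAREST)
b=cv2.resize(t[225:345,225:425],None,fx=2.5,fy=2.5,interpolation=cv2.INTER_CUBIC)[:300,:500]
o=np.zeros((600,800,3),np.uint8); o[:300,:300*0+500]=b; cv2.imwrite('pics/mix.png',np.vstack([cv2.resize(im,None,fx=2,fy=2,interpolation=cv2.INTER_NEAREST),cv2.resize(t[225:345,225:425],None,fx=2,fy=2,interpolation=cv2.INTER_CUBIC)]))
```

```text
t 28.0 pos [0.4456 0.3341 0.193 ] rot [-1.7995e+02 -2.0000e-02 -1.7999e+02] shift units [-3.02  0.07 -0.35] spin units 0.0013561820000469046
hA hexblock 0.97 [277.5 275.6  84.4  79.1] ell [320.4 315.4] [80.6 84.1] onz.01 [0.5274 0.3369 0.01  ]
hA plate 0.89 [268.4 239.6 109.4 125.6] ell [321.9 288.9] [ 88.3 142.4] onz.01 [0.5037 0.3381 0.01  ]
```

View pics/mix.png

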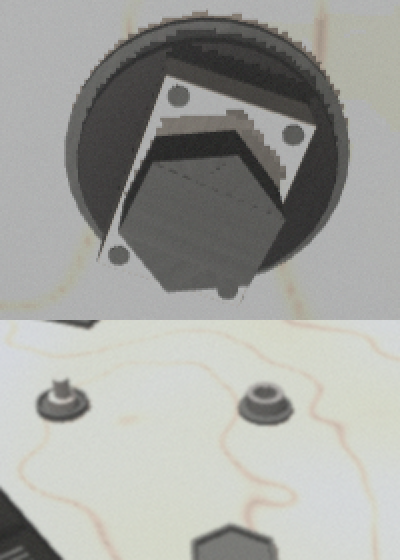

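```bash
cat >> h.py <<'E'
from scipy.optimize import least_squares
def fitpoly(P,model):
    """P ordered corners Nx2, model Nx2 at origin -> x,y,angle deg; tries cyclic orders"""
    best=None
    for rev in (1,-1):
        for k in range(len(P)):
            Q=np.roll(P[::rev],k,0); A=Q-Q.mean(0); a=np.arctan2((model[:,0]*A[:,1]-model[:,1]*A[:,0]).sum(),(model*A).sum())
            Rm=np.array([[np.cos(a),-np.sin(a)],[np.sin(a),np.cos(a)]]); e=A-model@Rm.T
            r=np.sqrt((e**2).sum(1).mean())
            if best is None or r<best[0]-1e-6: best=(r,Q.mean(0),np.degrees(a))
    return best
def hexm(af): r=af/np.sqrt(3); t=np.arange(6)*np.pi/3; return r*np.c_[np.cos(t),np.sin(t)]
def rectm(a,b): return np.array([[a,b],[-a,b],[-a,-b],[a,-b]])/2
E
python3 - <<'E'
from h import *
c=pickle.load(open('hA.pkl','rb'))
C=np.array([(152,162),(237,154),(285,218),(250,288),(167,293),(119,229)])/2+[220,210]+.25
for z in (.055,.062,.068):
    P=np.array([onz(c,p,z)[:2] for p in C]); print(z,fitpoly(P,hexm(.05)),[round(np.linalg.norm((P[i]+P[(i+1)%6]-P[(i+3)%6]-P[(i+4)%6])/2)*1e3,1) for i in range(3)])
D=np.array([(178,96),(293,135),(228,290),(119,256)])/2+[220,210]
P=np.array([onz(c,p,.038)[:2] for p in D]); print(P.mean(0))
E
```

```text
0.055 (np.float64(0.001242542150782321), array([0.50997599, 0.33707583]), np.float64(-84.87338771305001)) [np.float64(52.4), np.float64(51.0), np.float64(51.8)]
0.062 (np.float64(0.0007431859837206134), array([0.50621336, 0.33699966]), np.float64(-84.87338771305004)) [np.float64(51.0), np.float64(49.6), np.float64(50.5)]
0.068 (np.float64(0.0008458034448679954), array([0.50298826, 0.33693437]), np.float64(-84.87338771305008)) [np.float64(49.8), np.float64(48.4), np.float64(49.3)]
[0.50716472 0.33785509]
```

Request:
send_rows(
  plan=[
    [[-1,0.15,0],0,0.1],
    [[-1,0,0],0,0.1],
    [[-1.0,0,0],0,0.1],
    [[-0.03,0,0],0.9,0.1],
    [[0,0,0],0.9,0.1],
    [[0,0,0],0.9,0.1],
    [[0,0,0],0.92,0.1],
    [[0,0,1],0,0.1],
    [[0,0,1],0,0.1],
    [[0,0,1],0,0.1],
    [[0,0,0.8],0,0.1],
    [[0,0,0],0,0.1],
  ],
  newtons=60,
)

```text
time: 29.4
eef_pos: [0.5053, 0.3362, 0.115]
tool_rot: [-179.8, -0.1, 155.1]
force: [0.2, 0.0, -0.2]
finger_gap: 0.0769
gripper_force: 0.0
```

Run:
```python
from h import *
go(.5062,.337,.057,155.1)
```

```text
t 29.4 pos [0.5053 0.3362 0.115 ] rot [-1.7978e+02 -1.1000e-01  1.5507e+02] shift units [-0.03  0.07  2.9 ] spin units -0.004937786488634502
```

Request:
send_rows(
  plan=[
    [[0,0.05,0.8],0,0.1],
    [[0,0,0.8],0,0.1],
    [[0,0,0.7],0,0.1],
    [[0,0,0.4],0,0.1],
    [[0,0,0.2],0,0.1],
    [[0,0,0],0,0.1],
    [[0,0,0],0,0.1],
  ],
)

```text
time: 30.1
eef_pos: [0.507, 0.339, 0.0596]
tool_rot: [180.0, 0.0, 155.1]
force: [-0.8, 0.2, 0.4]
finger_gap: 0.0768
gripper_force: 0.0
```

Run:
```python
from h import *
go(.5062,.337,.057,155.1);print(sense()['force'])
```

```text
t 30.1 pos [0.507  0.339  0.0596] rot [1.7996e+02 2.0000e-02 1.5511e+02] shift units [-0.01 -0.1   0.13] spin units 0.0011843253637669438
[-0.76733606  0.1502282   0.44975708]
```

Request:
send_rows(
  plan=[
    [[0,-0.06,0.11],0,0.1],
    [[0,0,0],0,0.6],
    [[0,0,0],0,0.6],
    [[0,0,0],0,0.6],
    [[0,0,0],0,0.6],
    [[0,0,0],0,0.6],
    [[0,0,0],0,0.6],
    [[0,0,0],0,0.6],
    [[0,0,-0.2],0,0.6],
    [[0,0,-0.5],0,0.6],
    [[0,0,-0.8],0,0.6],
    [[0,0,0],0,0.6],
  ],
  newtons=60,
)

```text
time: 31.3
eef_pos: [0.5072, 0.3384, 0.0889]
tool_rot: [179.8, 0.1, 155.1]
force: [0.8, 0.5, -2.7]
finger_gap: 0.0484
gripper_force: 63.1
```

Run:
```python
from h import *
s=sense(); print(s['finger_gap'],s['gripper_force'],s['force'])
c,o=look('hB',['hexblock','plate'])
go(.6745,.157,.25,155.1)
im=cv2.imread('pics/hB.png')[130:470,120:520]; cv2.imwrite('pics/hBc.png',im)
```

```text
0.04844047674859185 63.12427282333374 [ 0.83127299  0.50606419 -2.6972637 ]
hB hexblock 0.86 [238.4 252.5 156.3 174.1] ell [316.6 341.8] [167.9 174.7] onz.01 [0.5478 0.3197 0.01  ]
hB plate 0.91 [241.6 189.2 136.   96.2] ell [310.8 241.2] [131.  157.6] onz.01 [0.4933 0.3416 0.01  ]
t 31.4 pos [0.506  0.3374 0.0865] rot [-1.7998e+02 -1.0000e-02  1.5511e+02] shift units [-11.44  -4.64  -8.17] spin units 0.001323235890787915
```

View pics/hBc.png

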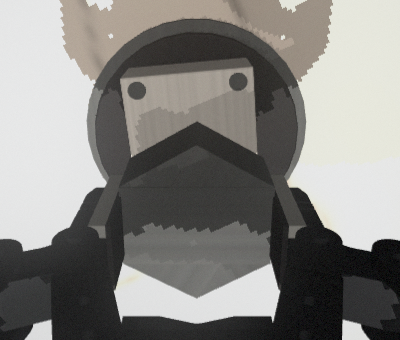

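Request:
send_rows(
  plan=[
    [[0,0,0.8],0,0.6],
    [[0,0,0.5],0,0.6],
    [[0,0,0.2],0,0.6],
    [[0,0,0],0,0.6],
    [[0,0,0],0,0.6],
    [[0,0,0],0,0.6],
  ],
)

```text
time: 32.05
eef_pos: [0.5053, 0.337, 0.0574]
tool_rot: [-179.9, -0.0, 155.1]
force: [-4.9, -2.4, 9.3]
finger_gap: 0.0485
gripper_force: 64.7
```

Run:
```python
from h import *
go(.5062,.337,.065,155.1);print(sense()['force'])
c=pickle.load(open('hB.pkl','rb'))
a=onz(c,(317,275),.0865+.0046);b=onz(c,(317,427),.0865+.0046); print(a,b,(a+b)/2,np.linalg.norm(a-b))
```

```text
t 32.0 pos [0.5053 0.337  0.0574] rot [-1.7989e+02 -4.0000e-02  1.5511e+02] shift units [-0.04  0.02 -0.38] spin units 0.0016038722758604429
[-4.87792362 -2.40720728  9.25105417]
[0.48193966 0.35006131 0.0911    ] [0.53514947 0.32545238 0.0911    ] [0.50854457 0.33775684 0.0911    ] 0.058624938758647965
```

Request:
send_rows(
  plan=[
    [[0,0,0],0,0.3],
    [[0,0,0],0,0.3],
    [[0,0,-0.2],0,0.3],
    [[0,0,-0.19],0,0.3],
    [[0,0,0],0,0.6],
    [[0,0,0],0,0.6],
    [[0,0,0],0,0.6],
    [[0,0,0],0,0.6],
    [[0,0,0],0,0.6],
    [[0,0,0],0,0.6],
    [[0,0,-0.2],0,0.6],
    [[0,0,-0.5],0,0.6],
  ],
  newtons=70,
)

```text
time: 33.25
eef_pos: [0.5054, 0.3371, 0.078]
tool_rot: [-179.9, -0.1, 155.1]
force: [-0.5, -0.7, -4.0]
finger_gap: 0.0481
gripper_force: 72.9
```

Request:
send_rows(
  plan=[
    [[0,0,-1],0,0.6],
    [[0,0,-1],0,0.6],
    [[0,0,-1],0,0.6],
    [[0,0,-1],0,0.6],
    [[0,0,-1],0,0.6],
    [[0,0,-1],0,0.6],
    [[0,0,-1],0,0.6],
    [[0,0,-1],0,0.6],
    [[0,0,0],0,0.6],
  ],
)

```text
time: 34.15
eef_pos: [0.507, 0.3384, 0.2417]
tool_rot: [179.8, 0.1, 155.1]
force: [0.6, 0.2, -3.1]
finger_gap: 0.0482
gripper_force: 73.1
```

Run:
```python
from h import *
s=sense(); print(s['finger_gap'],s['gripper_force'],s['force'])
go(.55,.157,.24,180)
c=pickle.load(open('sA.pkl','rb'));
# hex tray rim corners seen in sA
look_=cv2.imread('pics/sA.png'); cv2.imwrite('pics/ht.png',cv2.resize(look_[220:325,520:635],None,fx=5,fy=5,interpolation=cv2.INTER_NEAREST))
```

```text
0.04823201621285628 73.11060190200806 [ 0.62324897  0.19862963 -3.09896232]
t 34.1 pos [0.507  0.3384 0.2417] rot [1.7975e+02 1.3000e-01 1.5511e+02] shift units [-5.77 -7.33  0.07] spin units -3.620071517885371
```

View pics/ht.png

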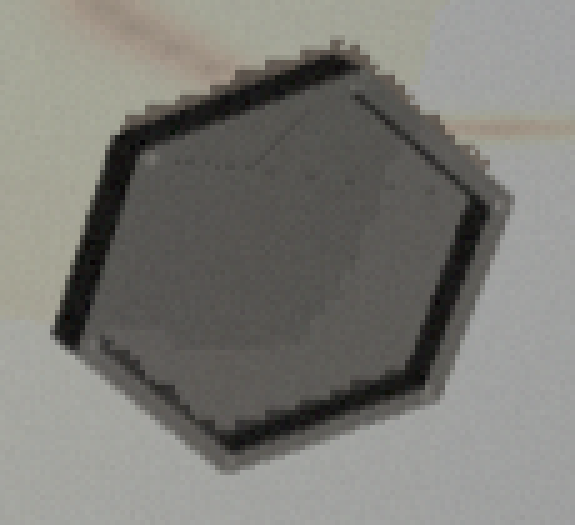

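Run:
```python
from h import *
c=pickle.load(open('sA.pkl','rb'))
C=np.array([(355,70),(513,205),(438,402),(230,470),(80,345),(135,153)])/5+[520,220]
P=np.array([onz(c,p,.010)[:2] for p in C]); print(fitpoly(P,hexm(.074)),P.round(4),[round(np.linalg.norm((P[i]+P[(i+1)%6]-P[(i+3)%6]-P[(i+4)%6])/2)*1e3,1) for i in range(3)])
```

```text
(np.float64(0.0014722145575892624), array([0.67340507, 0.15896956]), np.float64(-127.34212343782518)) [[0.6315 0.1629]
 [0.6584 0.1986]
 [0.6998 0.193 ]
 [0.7149 0.1547]
 [0.6878 0.1203]
 [0.6481 0.1244]] [np.float64(71.0), np.float64(74.3), np.float64(74.0)]
```

Request:
send_rows(
  plan=[
    [[0,0,0],-0.85,0.6],
    [[0,0,0],-0.85,0.6],
    [[0,0,0],-0.86,0.6],
    [[-0.88,-0.52,0],0,0.6],
    [[-0.88,-0.52,0],0,0.6],
    [[-0.88,-0.52,0],0,0.6],
    [[-0.88,-0.52,0],0,0.6],
    [[-0.88,-0.52,0],0,0.6],
    [[-0.88,-0.52,0],0,0.6],
    [[-0.88,-0.52,0],0,0.6],
    [[0,0,0],0,0.6],
    [[0,0,0],0,0.6],
  ],
)

```text
time: 35.35
eef_pos: [0.6191, 0.2493, 0.2377]
tool_rot: [-180.0, -0.1, 172.7]
force: [0.2, 0.3, -2.9]
finger_gap: 0.0481
gripper_force: 73.0
```

Run:
```python
from h import *
go(.6734,.159,.24,172.7)
c,o=look('tA',['hex_tray','hexblock'])
im=cv2.imread('pics/tA.png'); h=o['hex_tray'][1].reshape(-1,2); x0,y0=h.min(0).astype(int)-12; x1,y1=h.max(0).astype(int)+12; print(x0,y0)
cv2.imwrite('pics/ht2.png',cv2.resize(im[max(y0,0):y1,max(x0,0):x1],None,fx=5,fy=5,interpolation=cv2.INTER_NEAREST)[:600,:800])
```

```text
t 35.4 pos [0.6191 0.2493 0.2377] rot [-1.7997e+02 -9.0000e-02  1.7266e+02] shift units [-3.27 -4.13 -0.12] spin units -0.0064567895447076
tA hex_tray 0.63 [182.7 231.3  86.4  86.7] ell [224.9 272.4] [81.  87.5] onz.01 [0.6691 0.1583 0.01  ]
tA hexblock 0.65 [240.4 241.9 152.7 169.9] ell [316.3 327. ] [158.2 163.1] onz.01 [0.7348 0.2338 0.01  ]
173 218
```

View pics/ht2.png

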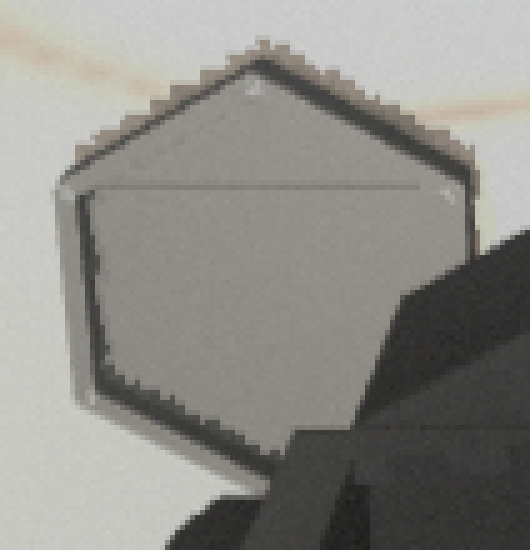

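Run:
```python
from h import *
c=pickle.load(open('tA.pkl','rb')); cs=pickle.load(open('sA.pkl','rb'))
C=np.array([(258,68),(468,183),(78,402),(57,185)])/5+[173,218]
P=np.array([onz(c,p,.010)[:2] for p in C]); print(P.round(4),(P[1]+P[2])/2,np.linalg.norm(P[1]-P[2]))
v=P[2]-P[1]; print(np.degrees(np.arctan2(v[1],v[0]))%60)
for a,b in ((0,(355,70)),(1,(513,205)),(2,(230,470)),(3,(80,345)),(3,(135,153))): print(tri(c,C[a],cs,np.array(b)/5+[520,220]))
```

```text
[[0.6312 0.1654]
 [0.657  0.1987]
 [0.6904 0.1198]
 [0.6481 0.1254]] [0.67370217 0.15926978] 0.08567137563916849
52.87980895211845
(array([0.63206713, 0.16468195, 0.00731214]), np.float64(0.00043895591909355456))
(array([0.65780819, 0.19862971, 0.00973131]), np.float64(0.0012832405015703492))
(array([0.68690609, 0.13061384, 0.0433193 ]), np.float64(0.019384693557850892))
(array([0.66785026, 0.11995791, 0.00899872]), np.float64(0.0377456002738185))
(array([0.64839346, 0.124966  , 0.00897183]), np.float64(9.288552326386e-06))
```

Request:
send_rows(
  plan=[
    [[-0.64,-0.83,0],0,0.6],
    [[-0.64,-0.83,0],0,0.6],
    [[-0.64,-0.83,0],0,0.6],
    [[-0.65,-0.83,0],0,0.6],
    [[-0.65,-0.81,0],0,0.6],
    [[0,0,1],0,0.6],
    [[0,0,1],0,0.6],
    [[0,0,1],0,0.6],
    [[0,0,1],0,0.6],
    [[0,0,1],0,0.6],
    [[0,0,1],0,0.6],
    [[0,0,1],0,0.6],
  ],
)

```text
time: 36.7
eef_pos: [0.6721, 0.1608, 0.0981]
tool_rot: [180.0, 0.0, 172.8]
force: [0.4, 0.3, -3.9]
finger_gap: 0.0482
gripper_force: 73.0
```

Request:
send_rows(
  plan=[
    [[0,0,1],0,0.6],
    [[0,0,0.8],0,0.6],
    [[0,0,0.5],0,0.6],
    [[0,0,0.3],0,0.6],
    [[0,0,0.2],0,0.6],
    [[0,0,0],0,0.6],
    [[0,0,0],0,0.6],
  ],
)

```text
time: 37.4
eef_pos: [0.673, 0.1598, 0.0434]
tool_rot: [180.0, 0.1, 172.7]
force: [-0.1, -0.0, -3.2]
finger_gap: 0.0481
gripper_force: 73.0
```

Run:
```python
from h import *
go(.6725,.1592,.0312,172.7);print(sense()['force'])
c,o=look('tB',['hex_tray','hexblock'])
```

```text
t 37.4 pos [0.673  0.1598 0.0434] rot [1.7998e+02 6.0000e-02 1.7271e+02] shift units [ 0.02 -0.03  0.61] spin units 0.0007608772107567495
[-0.08557876 -0.00346022 -3.23552169]
tB hex_tray 0.6 [218.9 203.7 186.5 109.8] ell [313.4 282.3] [153.7 187.8] onz.01 [0.6626 0.1597 0.01  ]
tB hexblock 0.59 [242.4 245.4 149.  164. ] ell [317.4 327.1] [157.6 163.9] onz.01 [0.6832 0.1587 0.01  ]
```

View pics/tB.png

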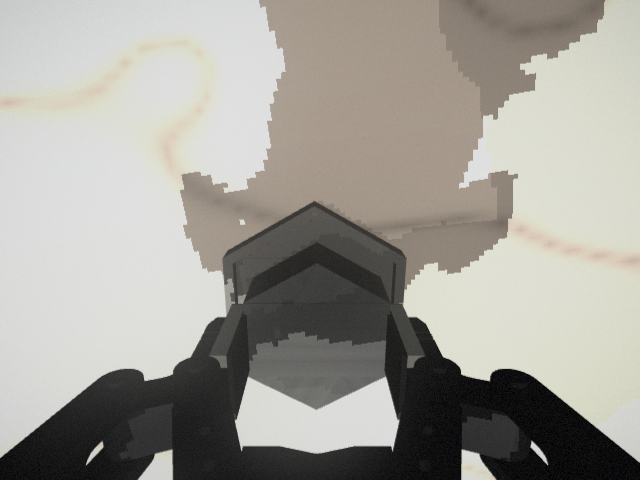

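Request:
send_rows(
  plan=[
    [[0,0,0.3],0,0.6],
    [[0,0,0.15],0,0.6],
    [[0,0,0.08],0,0.6],
    [[0,0,0.05],0,0.6],
    [[0,0,0],0,0.6],
    [[0,0,0],0,0.6],
  ],
)

```text
time: 38.15
eef_pos: [0.6721, 0.1595, 0.032]
tool_rot: [-180.0, -0.0, 172.7]
force: [-4.3, -1.1, 5.2]
finger_gap: 0.0485
gripper_force: 74.0
```

Request:
send_rows(
  plan=[
    [[0,0,0.02],0,0.6],
    [[0,0,0],0,0.3],
    [[0,0,0],0,0.3],
    [[0,0,0],0,0.3],
    [[0,0,-0.3],0,0.3],
    [[0,0,-0.7],0,0.3],
    [[0,0,-1],0,0.3],
    [[0,0,-1],0,0.3],
    [[0,0,-1],0,0.3],
    [[0,0,-1],0,0.3],
    [[0,0,-1],0,0.1],
    [[0,0,-1],0,0.1],
  ],
)

```text
time: 39.35
eef_pos: [0.6727, 0.1597, 0.173]
tool_rot: [180.0, 0.1, 172.7]
force: [0.2, -0.8, -0.7]
finger_gap: 0.0769
gripper_force: 0.0
```

Request:
send_rows(
  plan=[
    [[1,0,-1],0,0.1],
    [[1,0,-1],0,0.1],
    [[1,0,-1],0,0.1],
    [[0,0,0],0,0.1],
    [[0,0,0],0,0.1],
  ],
)

```text
time: 39.85
eef_pos: [0.6134, 0.1674, 0.2322]
tool_rot: [180.0, 0.1, 172.7]
force: [0.3, -0.7, -0.6]
finger_gap: 0.0766
gripper_force: 0.0
```

Run:
```python
from h import *
go(.507,.3378,.2,160)
c,o=look('tC',['hex_tray','hexblock','spigot','collar'])
h=o['hexblock'][1].reshape(-1,2); print(cv2.approxPolyDP(h.astype(np.float32).reshape(-1,1,2),4,True).reshape(-1,2))
# where would the top (z=.028) of a seated, centred block appear
for ang in (52.8,):
    m=hexm(.05); a=np.radians(ang); Q=m@np.array([[np.cos(a),np.sin(a)],[-np.sin(a),np.cos(a)]])+[.6737,.1592]
    print('pred',np.array([proj(c,[*q,.028]) for q in Q]).round(1).tolist(), 'bottom',np.array([proj(c,[*q,.004]) for q in Q]).round(1).tolist())
```

```text
t 39.9 pos [0.6134 0.1674 0.2322] rot [1.7996e+02 1.5000e-01 1.7272e+02] shift units [6.36 7.78 1.6 ] spin units 1.8507656017339558
tC hex_tray 0.92 [270.7 222.7  86.2  92.8] ell [315.4 270.9] [86.7 91.5] onz.01 [0.6714 0.1588 0.01  ]
tC hexblock 0.55 [286.3 237.1  60.3  72.2] ell [316.4 274.7] [65.8 66.8] onz.01 [0.6751 0.1592 0.01  ]
tC spigot 0.9 [53.5 43.7 73.7 79.5] ell [88.9 81.2] [73.2 86.6] onz.01 [0.4918 0.0035 0.01  ]
tC collar 0.76 [47.5 50.5 63.  60. ] ell [80.1 81.7] [56.8 69.8] onz.01 [ 0.4913 -0.0035  0.01  ]
[[317. 240.]
 [343. 254.]
 [345. 291.]
 [315. 309.]
 [288. 293.]
 [290. 254.]]
pred [[345.0, 296.5], [345.7, 265.2], [316.1, 249.1], [286.6, 265.3], [287.3, 296.5], [316.2, 311.5]] bottom [[343.3, 285.4], [343.9, 255.9], [316.1, 240.6], [288.4, 255.9], [289.1, 285.4], [316.2, 299.7]]
```

Request:
send_rows(
  plan=[
    [[0,0,0],0.9,0.1],
    [[0,0,0],0.95,0.1],
    [[1,0.56,0],0,0.1],
    [[1,0.56,0],0,0.1],
    [[1,0.56,0],0,0.1],
    [[1,0.56,0],0,0.1],
    [[1,0.56,0],0,0.1],
    [[1,0.56,0],0,0.1],
    [[1,0.56,0],0,0.1],
    [[1,0.56,0],0,0.1],
    [[1,0.56,0.5],0,0.1],
    [[1,0.56,0.5],0,0.1],
  ],
)

```text
time: 41.3
eef_pos: [0.4632, 0.3416, 0.21]
tool_rot: [-180.0, -0.0, 160.0]
force: [0.5, 0.2, -0.2]
finger_gap: 0.0764
gripper_force: 0.0
```

Request:
send_rows(
  plan=[
    [[0.9,0.56,0.5],0,0.1],
    [[0,0,0],0,0.1],
    [[0,0,0],0,0.1],
  ],
)

```text
time: 41.6
eef_pos: [0.4504, 0.3575, 0.2]
tool_rot: [-179.9, -0.0, 160.0]
force: [0.5, 0.3, 0.3]
finger_gap: 0.0767
gripper_force: 0.0
```

Run:
```python
from h import *
go(.507,.3378,.2,160)
c,o=look('lA',['plate','platen'])
h=o['plate'][1]; print(cv2.approxPolyDP(h,4,True).reshape(-1,2).tolist())
m=np.zeros((480,640),np.uint8); cv2.fillConvexPoly(m,h.astype(np.int32),1); m=cv2.erode(m,np.ones((5,5)))
g=cv2.imread('pics/lA.png',0); v=g[m>0]; print(np.percentile(v,[2,5,20,50,90]))
t=(np.percentile(v,3)+np.median(v))/2
n,l,st,ce=cv2.connectedComponentsWithStats(((g<t)&(m>0)).astype(np.uint8))
D=[ce[i] for i in range(1,n) if 15<st[i,4]<200 and st[i,2]<20 and st[i,3]<20]
for d in D: print(np.round(d,1),onz(c,d,.038).round(4))
a=np.radians(-20); Rm=np.array([[np.cos(a),-np.sin(a)],[np.sin(a),np.cos(a)]])
print('pred corners',[proj(c,[*(Rm@q+[.507,.3378]),.038]).round(0).tolist() for q in rectm(.08,.058)])
# tray in dB
c=pickle.load(open('dB.pkl','rb')); P=np.array([onz(c,p,.01)[:2] for p in [(193,19),(260,135),(180,184),(107,72)]]); print(P.round(4),fitpoly(P,rectm(.104,.082)))
```

```text
t 41.6 pos [0.4504 0.3575 0.2   ] rot [-1.7992e+02 -3.0000e-02  1.6003e+02] shift units [-3.    0.04  0.  ] spin units 0.004997846446891522
lA plate 0.85 [280.3 243.2  79.3 106.7] ell [317.6 296.3] [ 87.8 170.9] onz.01 [0.5144 0.3347 0.01  ]
lA platen 0.7 [248.2 211.6 142.6 127.5] ell [318.7 279.8] [131.8 139.3] onz.01 [0.5008 0.3405 0.01  ]
[[282.0, 243.0], [354.0, 245.0], [352.0, 348.0], [281.0, 347.0]]
[ 68.  71. 166. 168. 170.]
[287.3 259.6] [0.4671 0.3281 0.038 ]
[347.2 259.6] [0.482  0.3695 0.038 ]
[289.3 341.8] [0.5314 0.305  0.038 ]
[345.6 341.8] [0.5463 0.3465 0.038 ]
pred corners [[355.0, 349.0], [358.0, 252.0], [279.0, 252.0], [281.0, 348.0]]
[[ 0.4527 -0.3227]
 [ 0.5407 -0.2736]
 [ 0.5825 -0.3455]
 [ 0.4913 -0.3959]] (np.float64(0.0012337026397152991), array([ 0.51679678, -0.33442503]), np.float64(-150.9660112045343))
```

Request:
send_rows(
  plan=[
    [[-1,0.02,0],0,0.1],
    [[-1,0,0],0,0.1],
    [[-1,0,0],0,0.1],
    [[0,0,1],0,0.1],
    [[0,0,1],0,0.1],
    [[0,0,1],0,0.1],
    [[0,0,1],0,0.1],
    [[0,0,1],0,0.1],
    [[0,0,1],0,0.1],
    [[0,0,1],0,0.1],
    [[0,0,0.6],0,0.1],
    [[0,0,0.2],0,0.1],
  ],
  newtons=70,
)

```text
time: 42.95
eef_pos: [0.507, 0.3365, 0.0436]
tool_rot: [-179.9, -0.0, 159.9]
force: [0.5, -0.6, 0.5]
finger_gap: 0.0768
gripper_force: 0.0
```

Request:
send_rows(
  plan=[
    [[0,0,0],0,0.1],
    [[0,0,0],0,0.1],
  ],
)

```text
time: 43.15
eef_pos: [0.5075, 0.3377, 0.0456]
tool_rot: [179.9, 0.0, 160.0]
force: [-0.7, 0.3, -0.5]
finger_gap: 0.0767
gripper_force: 0.0
```

Run:
```python
from h import *
go(.5067,.3373,.041,160.2);print(sense()['force'])
```

```text
t 43.1 pos [0.5075 0.3377 0.0456] rot [1.7994e+02 5.0000e-02 1.5997e+02] shift units [ 0.03 -0.03  0.23] spin units -0.033154910583391047
[-0.70591823  0.27162028 -0.48871034]
```

Request:
send_rows(
  plan=[
    [[0,0,0.15],0,0.1],
    [[0,0,0],0,0.5],
    [[0,0,0],0,0.5],
    [[0,0,0],0,0.5],
    [[0,0,0],0,0.5],
    [[0,0,0],0,0.5],
    [[0,0,0],0,0.5],
    [[0,0,0],0,0.5],
  ],
  newtons=70,
)

```text
time: 43.95
eef_pos: [0.5071, 0.3377, 0.0426]
tool_rot: [180.0, 0.0, 160.0]
force: [-1.2, -0.2, 5.7]
finger_gap: 0.056
gripper_force: 75.1
```

Request:
send_rows(
  plan=[
    [[0,0,-0.3],0,0.5],
    [[0,0,-0.6],0,0.5],
    [[0,0,-1],0,0.5],
    [[0,0,-1],0,0.5],
    [[0,0,-1],0,0.5],
    [[0,0,-1],0,0.5],
    [[0,0,-1],0,0.5],
    [[0,0,-1],0,0.5],
    [[0,0,-1],0,0.5],
    [[0,0,-1],0,0.5],
    [[0,0,-1],0,0.5],
  ],
)

```text
time: 45.05
eef_pos: [0.5065, 0.3372, 0.2412]
tool_rot: [-180.0, -0.0, 160.0]
force: [0.8, 0.7, -2.6]
finger_gap: 0.0558
gripper_force: 75.0
```

Run:
```python
from h import *
s=sense(); print(s['finger_gap'],s['gripper_force'],s['force'],s['q'].round(1))
go(.46,-.24,.24,151)
c,o=look('lB',['plate']); h=o['plate'][1]; print(cv2.approxPolyDP(h,5,True).reshape(-1,2).tolist())
i=cams.camera_info('wrist'); T=np.linalg.inv(np.array(i['T_tool_cam']))
for z in (.003,.027):
    Q=[]
    for q in rectm(.08,.058): p=T@np.array([*q,z,1]); Q.append([c[0][0,0]*p[0]/p[2]+c[0][0,2],c[0][1,1]*p[1]/p[2]+c[0][1,2]])
    print('pred',z,np.round(Q,0).tolist())
```

```text
0.05578692340244628 74.98244762420654 [ 0.84424311  0.73016791 -2.62055394] [-26.7  28.1 -14.7  89.4   7.7  63.5  26.8]
t 45.0 pos [0.5065 0.3372 0.2412] rot [-180.   -0.  160.] shift units [ -7.69 -27.92   0.06] spin units 1.3091114266549864
lB plate 0.59 [227.2 216.5 179.3 218. ] ell [317.2 315.8] [192.6 358.6] onz.01 [0.6074 0.3009 0.01  ]
[[392.0, 215.0], [406.0, 233.0], [392.0, 432.0], [242.0, 432.0], [228.0, 264.0], [233.0, 222.0], [241.0, 214.0]]
pred 0.003 [[408.0, 233.0], [394.0, 437.0], [240.0, 437.0], [226.0, 233.0]]
pred 0.027 [[394.0, 216.0], [384.0, 396.0], [250.0, 396.0], [240.0, 216.0]]
```

Request:
send_rows(
  plan=[
    [[0,0,0],-0.89,0.5],
    [[0,0,0],-0.89,0.5],
    [[0,0,0],-0.89,0.5],
    [[0,0,0],-0.89,0.5],
    [[0,0,0],-0.89,0.5],
    [[0,0,0],-0.89,0.5],
    [[0,0,0],-0.89,0.5],
    [[0,0,0],-0.89,0.5],
    [[0,0,-0.4],0,0.5],
  ],
)

```text
time: 46.05
eef_pos: [0.5061, 0.3365, 0.246]
tool_rot: [-180.0, -0.2, -151.0]
force: [-0.7, 0.7, -4.1]
finger_gap: 0.056
gripper_force: 74.9
```

Request:
send_rows(
  plan=[
    [[0.36,-0.99,0],0,0.5],
    [[0.36,-0.99,0],0,0.5],
    [[0.36,-0.99,0],0,0.5],
    [[0.36,-0.99,0],0,0.5],
    [[0.36,-0.99,0],0,0.5],
    [[0.36,-0.99,0],0,0.5],
    [[0.36,-0.99,0],0,0.5],
    [[0.36,-0.99,0],0,0.5],
    [[0.36,-0.99,0],0,0.5],
    [[0.36,-0.99,0],0,0.5],
  ],
)

```text
time: 47.05
eef_pos: [0.5395, 0.1285, 0.2479]
tool_rot: [180.0, -0.0, -151.3]
force: [0.2, -0.2, -3.1]
finger_gap: 0.0557
gripper_force: 75.0
```

Request:
send_rows(
  plan=[
    [[0.36,-0.99,0],0,0.5],
    [[0.36,-0.99,0],0,0.5],
    [[0.36,-0.99,0],0,0.5],
    [[0.36,-0.99,0],0,0.5],
    [[0.36,-0.99,0],0,0.5],
    [[0.36,-0.99,0],0,0.5],
    [[0.36,-0.99,0],0,0.5],
    [[0.36,-0.99,0],0,0.5],
    [[0.36,-0.99,0],0,0.5],
    [[0.36,-0.99,0],0,0.5],
    [[0,0,0],0,0.5],
    [[0,0,0],0,0.5],
  ],
)

```text
time: 48.25
eef_pos: [0.5723, -0.0788, 0.2477]
tool_rot: [180.0, -0.0, -151.2]
force: [-0.6, 1.5, -2.7]
finger_gap: 0.0555
gripper_force: 75.1
```

```bash
cat >> h.py <<'E'
def quad(h):
    """4 best corners of a convex hull"""
    for e in np.arange(2,20,.5):
        a=cv2.approxPolyDP(h.astype(np.float32),e,True).reshape(-1,2)
        if len(a)<=4: return a
E
python3 - <<'E'
from h import *
go(.604,-.29,.25,-151); print(sense()['finger_gap'])
c,o=look('rA',['plate_tray','plate']); 
if 'plate_tray' in o:
    q=quad(o['plate_tray'][1]); print(q.tolist()); P=np.array([onz(c,p,.01)[:2] for p in q]); print(P.round(4).tolist(),fitpoly(P,rectm(.104,.082)) if len(q)==4 else '')
E
```

```text
t 48.2 pos [ 0.5723 -0.0788  0.2477] rot [ 179.97   -0.   -151.24] shift units [  3.69 -10.02  -0.12] spin units -0.034942574925589324
0.05552119797814949
rA plate 0.58 [226.9 214.7 179.1 219.3] ell [315.7 319.2] [221.1 287. ] onz.01 [ 0.6725 -0.0247  0.01  ]
```

Request:
send_rows(
  plan=[
    [[0.36,-0.99,0],0,0.5],
    [[0.36,-0.99,0],0,0.5],
    [[0.36,-0.99,0],0,0.5],
    [[0.36,-0.99,0],0,0.5],
    [[0.36,-0.99,0],0,0.5],
    [[0.36,-0.99,0],0,0.5],
    [[0.36,-0.99,0],0,0.5],
    [[0,0,0],0,0.5],
    [[0,0,0],0,0.5],
  ],
)

```text
time: 49.3
eef_pos: [0.5955, -0.2236, 0.2475]
tool_rot: [179.9, 0.0, -151.1]
force: [0.4, 0.8, -2.5]
finger_gap: 0.0559
gripper_force: 75.2
```

```bash
cat > rt.py <<'E'
from h import *
import sys
go(.5168,-.336,.25,-151)
c,o=look(sys.argv[1],['plate_tray','lens_ring'])
if 'plate_tray' in o:
    q=quad(o['plate_tray'][1]); print(q.tolist()); P=np.array([onz(c,p,.01)[:2] for p in q]); print(P.round(4).tolist(),fitpoly(P,rectm(.104,.082)) if len(q)==4 else '')
E
python3 rt.py rB
```

```text
t 49.3 pos [ 0.5955 -0.2236  0.2475] rot [ 1.7995e+02  1.0000e-02 -1.5106e+02] shift units [ 6.16 -3.01 -0.13] spin units -0.008877178272947008
rB plate_tray 0.79 [185.2   2.2 109.8 121.1] ell [239.8  50.3] [121.1 191.6] onz.01 [ 0.516  -0.3378  0.01  ]
rB lens_ring 0.89 [ 87.3 185.4  95.2  87.7] ell [134.4 227.5] [86.8 95. ] onz.01 [ 0.6944 -0.3573  0.01  ]
[[291.0, 0.0], [291.0, 120.0], [195.0, 120.0], [185.0, 0.0]]
[[0.4647, -0.3187], [0.5433, -0.277], [0.5823, -0.3473], [0.5045, -0.3904]] (np.float64(0.0075485448642176114), array([ 0.52369266, -0.3333695 ]), np.float64(-151.32406325552205))
```

Request:
send_rows(
  plan=[
    [[0.2,-1,0],0,0.5],
    [[0.2,-1,0],0,0.5],
    [[0.2,-1,0],0,0.5],
    [[0.2,-1,0],0,0.5],
    [[0,-1,0],0,0.5],
    [[0,-1,0],0,0.5],
    [[0,0,0],0,0.5],
    [[0,0,0],0,0.5],
  ],
)

```text
time: 50.25
eef_pos: [0.6397, -0.336, 0.2473]
tool_rot: [179.9, 0.0, -151.0]
force: [0.0, 0.3, -2.8]
finger_gap: 0.0559
gripper_force: 75.4
```

```bash
python3 rt.py rC
python3 - <<'E'
from h import *
a,b=[pickle.load(open(f'r{k}.pkl','rb')) for k in 'BC']; A,B=[pickle.load(open(f'r{k}.out','rb')) for k in 'BC']
qa,qb=quad(A['plate_tray'][1]),quad(B['plate_tray'][1])
print(tri(a,qa.mean(0),b,qb.mean(0)))
E
```

```text
t 50.2 pos [ 0.6397 -0.336   0.2473] rot [ 1.7993e+02  1.0000e-02 -1.5101e+02] shift units [ 5.38  2.98 -0.13] spin units -0.0016160452267908517
rC plate_tray 0.81 [333.5   1.3 113.2 141.8] ell [387.4  70.4] [153.1 177. ] onz.01 [ 0.5157 -0.3393  0.01  ]
rC lens_ring 0.94 [221.9 202.8  76.6  60.9] ell [266.5 240.9] [80.  85.7] onz.01 [ 0.6919 -0.3593  0.01  ]
[[445.0, 3.0], [434.0, 138.0], [338.0, 140.0], [340.0, 3.0]]
[[0.4529, -0.3259], [0.5416, -0.2766], [0.5825, -0.3469], [0.4924, -0.397]] (np.float64(0.0010495451937611283), array([ 0.51734927, -0.33661324]), np.float64(-150.71054881994982))
(array([ 0.51867552, -0.33607492,  0.00915444]), np.float64(0.007632948570298572))
```

Request:
send_rows(
  plan=[
    [[0.9,0.5,0],0,0.5],
    [[0.9,0.5,0],0,0.5],
    [[0.9,0.5,0],0,0.5],
    [[0.9,0.5,0],0,0.5],
    [[0.9,0.5,0],0,0.5],
    [[0.87,0.48,0],0,0.5],
    [[0,0,1],0,0.5],
    [[0,0,1],0,0.5],
    [[0,0,1],0,0.5],
    [[0,0,1],0,0.5],
    [[0,0,1],0,0.5],
    [[0,0,1],0,0.5],
  ],
)

```text
time: 51.6
eef_pos: [0.5169, -0.3362, 0.1276]
tool_rot: [-180.0, 0.0, -151.0]
force: [-0.9, 0.7, -2.5]
finger_gap: 0.056
gripper_force: 75.4
```

Request:
send_rows(
  plan=[
    [[0,0,1],0,0.5],
    [[0,0,1],0,0.5],
    [[0,0,0.8],0,0.5],
    [[0,0,0.5],0,0.5],
    [[0,0,0.4],0,0.5],
    [[0,0,0.3],0,0.5],
    [[0,0,0],0,0.5],
    [[0,0,0],0,0.5],
  ],
)

```text
time: 52.4
eef_pos: [0.517, -0.3371, 0.0482]
tool_rot: [-180.0, 0.0, -151.1]
force: [-0.2, -0.7, -2.5]
finger_gap: 0.0558
gripper_force: 75.4
```

Run:
```python
from h import *
go(.517,-.336,.031,-151); print(sense()['force'])
c,o=look('rD',['plate_tray','plate'])
for k in o: print(k,quad(o[k][1]).tolist())
for off in ((.517,-.336),):
    a=np.radians(29.1); Rm=np.array([[np.cos(a),-np.sin(a)],[np.sin(a),np.cos(a)]])
    print('tray outer pred',[proj(c,[*(Rm@q+off),.01]).round(0).tolist() for q in rectm(.104,.082)])
```

```text
t 52.4 pos [ 0.517  -0.3371  0.0482] rot [-1.7996e+02  2.0000e-02 -1.5105e+02] shift units [-0.02  0.05  0.86] spin units -0.007525253713310021
[-0.22833086 -0.65979304 -2.49468184]
rD plate_tray 0.64 [216.2 180.4 208.8 225.9] ell [316.9 228.8] [210.8 333.5] onz.01 [ 0.489  -0.3524  0.01  ]
rD plate 0.59 [229.4 214.5 176.3 219.3] ell [316.3 318.7] [210.1 300.2] onz.01 [ 0.5247 -0.333   0.01  ]
plate_tray [[421.0, 181.0], [411.0, 305.0], [222.0, 303.0], [216.0, 180.0]]
plate [[391.0, 214.0], [392.0, 430.0], [244.0, 432.0], [228.0, 230.0]]
tray outer pred [[407.0, 403.0], [423.0, 181.0], [214.0, 181.0], [231.0, 403.0]]
```

Request:
send_rows(
  plan=[
    [[0,0.03,0.3],0,0.5],
    [[0,0,0.2],0,0.5],
    [[0,0,0.15],0,0.5],
    [[0,0,0.1],0,0.5],
    [[0,0,0.05],0,0.5],
    [[0,0,0],0,0.5],
    [[0,0,0],0,0.5],
  ],
)

```text
time: 53.25
eef_pos: [0.5162, -0.3363, 0.0326]
tool_rot: [180.0, -0.0, -151.1]
force: [-3.1, 1.4, 7.7]
finger_gap: 0.0561
gripper_force: 76.5
```

Request:
send_rows(
  plan=[
    [[0,0,0],0,0.2],
    [[0,0,0],0,0.2],
    [[0,0,0],0,0.2],
    [[0,0,-0.3],0,0.2],
    [[0,0,-0.7],0,0.2],
    [[0,0,-1],0,0.2],
    [[0,0,-1],0,0.2],
    [[0,0,-1],0,0.2],
    [[0,0,-1],0,0.2],
    [[0,0,-1],0,0.2],
    [[0,0,-1],0,0.2],
    [[0,0,-1],0,0.2],
  ],
)

```text
time: 54.45
eef_pos: [0.5165, -0.3364, 0.1939]
tool_rot: [-179.9, 0.0, -151.0]
force: [-0.1, -0.1, 0.1]
finger_gap: 0.068
gripper_force: 0.0
```

Request:
send_rows(
  plan=[
    [[1,0,-1],0,0.2],
    [[1,0,-1],0,0.2],
    [[1,0,-1],0,0.2],
    [[0,0,-0.5],0,0.2],
    [[0,0,0],0,0.2],
    [[0,0,0],0,0.2],
  ],
)

```text
time: 55.05
eef_pos: [0.4646, -0.3646, 0.2618]
tool_rot: [-180.0, 0.0, -151.0]
force: [-0.1, 0.3, -0.2]
finger_gap: 0.0687
gripper_force: 0.0
```

Run:
```python
from h import *
go(.517,-.336,.25,-151); print(sense()['finger_gap'])
c,o=look('fW',['plate_tray','plate'])
for k in o: print(k,quad(o[k][1]).tolist())
a=np.radians(29.1); Rm=np.array([[np.cos(a),-np.sin(a)],[np.sin(a),np.cos(a)]])
for z in (.028,.004): print('plate pred',z,[proj(c,[*(Rm@q+[.517,-.336]),z]).round(0).tolist() for q in rectm(.08,.058)])
h=o['plate'][1]; m=np.zeros((480,640),np.uint8); cv2.fillConvexPoly(m,h.astype(np.int32),1); m=cv2.erode(m,np.ones((5,5)))
g=cv2.imread('pics/fW.png',0); v=g[m>0]; t=(np.percentile(v,3)+np.median(v))/2
n,l,st,ce=cv2.connectedComponentsWithStats(((g<t)&(m>0)).astype(np.uint8))
for i in range(1,n):
    if 12<st[i,4]<200: print('dot',st[i,4],ce[i].round(1),onz(c,ce[i],.028).round(4))
for n in ('top','scene'): 
    print(n); look('f'+n,['plug','dish','collar','spigot','hexblock','hex_tray','plate','plate_tray','lens_ring'],n)
```

```text
t 55.0 pos [ 0.4646 -0.3646  0.2618] rot [-1.7999e+02  4.0000e-02 -1.5099e+02] shift units [-2.99 -0.02  0.59] spin units 0.0017525109111136963
0.06866517604728875
fW plate_tray 0.61 [272.2 209.8  89.8 100.7] ell [314.5 258. ] [121.8 125.9] onz.01 [ 0.5147 -0.3393  0.01  ]
fW plate 0.87 [287.7 218.9  64.1  87.9] ell [316.4 259. ] [ 68.5 161.3] onz.01 [ 0.5147 -0.3372  0.01  ]
plate_tray [[359.0, 208.0], [355.0, 310.0], [276.0, 310.0], [273.0, 208.0]]
plate [[345.0, 219.0], [346.0, 305.0], [287.0, 305.0], [286.0, 221.0]]
plate pred 0.028 [[347.0, 308.0], [349.0, 226.0], [284.0, 226.0], [286.0, 308.0]]
plate pred 0.004 [[345.0, 297.0], [347.0, 220.0], [286.0, 220.0], [288.0, 297.0]]
dot 53 [291.6 231.5] [ 0.497  -0.3725  0.028 ]
dot 55 [340.7 231.3] [ 0.4754 -0.334   0.028 ]
dot 49 [293.2 300.4] [ 0.5562 -0.3393  0.028 ]
dot 51 [339.6 300.6] [ 0.5349 -0.3008  0.028 ]
top
ftop plug 0.52 [367.3 191.9  12.9  12.4] ell [371.6 196.8] [14.8 15.2] onz.01 [ 0.6607 -0.1478  0.01  ]
ftop dish 0.79 [361.6 181.9  22.5  29.7] ell [371.2 196.5] [25.9 27. ] onz.01 [ 0.6613 -0.147   0.01  ]
ftop spigo
[... 797 characters left out ...]
5.7 267. ] [16.8 25.9] onz.01 [ 0.6655 -0.1367  0.01  ]
fscene collar 0.49 [347.4 257.7  19.5  19.7] ell [357.  264.6] [16.8 20.9] onz.01 [ 0.4886 -0.0022  0.01  ]
fscene spigot 0.75 [338.7 258.6  33.5  19.5] ell [357.  269.2] [16.2 27.3] onz.01 [0.5006 0.0109 0.01  ]
fscene hexblock 0.66 [328.  323.7  29.4  34.3] ell [341.8 340. ] [31.9 34. ] onz.01 [0.6683 0.1555 0.01  ]
fscene hex_tray 0.88 [319.8 330.9  42.2  34.4] ell [341.3 345. ] [37.6 46.6] onz.01 [0.677  0.1643 0.01  ]
fscene plate 0.7 [247.8 201.1  34.3  26. ] ell [263.9 212.2] [22.5 33.8] onz.01 [ 0.5119 -0.3444  0.01  ]
fscene plate_tray 0.75 [242.  211.   44.7  21.2] ell [263.6 218. ] [23.  45.5] onz.01 [ 0.5302 -0.3174  0.01  ]
```

```bash
python3 -c "
from station import hand_in; print(hand_in())"
```

```text
the job is handed in; nothing more can be done
None
```

The job is handed in at about 55 s: plug in the dish, collar on the pin, hexagonal block and plate in their trays, each checked seated; the final check missed the lens ring, last seen unmoved before the plate went down, and I viewed 16 pictures, 2 over the limit of 14.

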